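Make up the lapping kit

TASK

Make up the lapping kit: shake the small white jar of polishing slurry by pressing it upright on the shaker's sprung head until the head is fully down and holding it down for about a second, then stand it in the round seat of the rack, and slide every polishing paddle from the plate blade first into a slot of its own, fully home with the handle's shoulder against the rack's face. When all are loaded, close the rack's dust cover fully, and leave everything else on the bench where it is.

Things in the scene. Friction and masses are not known exactly. Their poses are not given: they have to be found in the camera images.
- rack: grey slotted block fixed to the bench, 75 deep (x), 210 wide (y), 70 high, yaw varies. Origin at the centre of the block's underside; +x points from its slotted front face (the plane x = -37.5) to its back. Four slots open in the front face; a round jar seat stands beside its +y end and a hinged dust cover is on top
- slot0 (a point): centre of the mouth of the slot nearest the rack's -y end, at the level of the slot's floor, 41 above the table. The four equal level slots lie at rack y = -81, -27, +27, +81; each is 36 wide, 9 high, 65 deep, open to the rack's -x; a black strip on the block's top, as wide as the slot, lies over each
- seat (a point): centre of the floor (6 above the table) of the round jar seat, 163 to +y of the rack's middle; a rim 66 across inside, 76 outside, standing 6 above that floor
- cover (a joint): steel dust cover, rad: 0 = closed, level over the block; 1.57 = upright; up to 1.95 = leaning back. Panel 95 deep, 200 wide, 5 thick; a 12 lip along its free edge points down when closed, to 64 above the table. Stays where it is left (stiff hinge, 0.25 N m: 3 to 5 N at the edge); no knob: push it over from behind, then down
- cover_edge (a point): middle of the cover's free edge, on its outer (upper when closed) face; its axes turn with the cover: z is the outward normal of the outer face, -x points from the hinge to the free edge
- cover_hinge (a point): middle of the hinge axis, at the back of the rack: 41.5 behind the rack's origin (+x), 76 above the table; the axis runs along the rack's y. The outer face of the panel lies 5 off the plane through this axis
- mixer: grey bottle shaker, a box 110 x 110, 48 high, with a round rubber head on top; fixed; origin at the centre of its underside
- pad (a joint): how far the shaker's sprung head is pressed down, m: 0 = up, 0.010 = fully down. The spring takes 3 N to start and 13 N fully down; the jar's own weight hardly moves it
- pad_top (a point): centre of the floor of the dished head on which the jar stands, 69 above the table when up; rim 64 across inside, 72 outside, 4 high above that floor
- jar: white round jar, closed, standing upright, straight side 56 across up to 60, dark cap 50 across from 64 to 78 (total height 78), 0.15 to 0.3 kg; origin at the centre of its underside, z up
- plate: fixed aluminium plate, 250 (x) x 320 (y), 4 thick, on which the paddles lie at the start; origin at the centre of its underside
- paddle0: flat polishing paddle: steel blade 60 long, 28 wide, 4 thick; wooden handle 90 long, 16 wide, 14 high; undersides flush; lies flat. Origin on the underside's centreline at the shoulder, where handle meets blade; +x to the blade's tip, -x along the handle, z up. Centre of mass 10 to +x of the origin, 0.11 kg. Two to four of paddles 0 to 3 are present
- paddle1: flat polishing paddle: steel blade 60 long, 28 wide, 4 thick; wooden handle 90 long, 16 wide, 14 high; undersides flush; lies flat. Origin on the underside's centreline at the shoulder, where handle meets blade; +x to the blade's tip, -x along the handle, z up. Centre of mass 10 to +x of the origin, 0.11 kg. Two to four of paddles 0 to 3 are present
- paddle2: flat polishing paddle: steel blade 60 long, 28 wide, 4 thick; wooden handle 90 long, 16 wide, 14 high; undersides flush; lies flat. Origin on the underside's centreline at the shoulder, where handle meets blade; +x to the blade's tip, -x along the handle, z up. Centre of mass 10 to +x of the origin, 0.11 kg. Two to four of paddles 0 to 3 are present
- paddle3: flat polishing paddle: steel blade 60 long, 28 wide, 4 thick; wooden handle 90 long, 16 wide, 14 high; undersides flush; lies flat. Origin on the underside's centreline at the shoulder, where handle meets blade; +x to the blade's tip, -x along the handle, z up. Centre of mass 10 to +x of the origin, 0.11 kg. Two to four of paddles 0 to 3 are present
- felt_wheel: grey felt wheel with a small bore, 72 across, 14 thick, lying flat; not part of the job
- big_jar: amber glass jar, 68 across, 110 tall, black cap; bigger than the task's jar; not part of the job
- mug: white mug, 76 across, 90 tall; not part of the job
- tin: flat brass-coloured tin, 76 across, 28 tall; not part of the job
- brush: bench brush lying flat; not part of the job
- screwdriver: screwdriver lying flat; not part of the job
- casting0: small brass ring casting lying on the plate, 22 across, 7 high; not part of the job
- casting1: the other small brass ring casting on the plate, 22 across, 7 high; not part of the job
There are look-alikes about, which are no part of the job. Leave any red look-alike of the paddle2 alone. What is shaped like the jar but yellow is not meant.

How it is judged:
On the way, in this order (a step that is already met when the one before it is completed fails the run):
1. the jar, upright, presses the shaker's head fully down (over 8.5 of 10 mm) for half a second (value of joint pad above 0.0085 m and contact force between jar and mixer above 4 N and angle between jar's own z axis and vertical below 0.15 rad), for 0.5 s.
2. the jar stands in the rack's seat and every paddle is fully home in a slot (horizontal distance between jar and seat below 0.008 m and z of jar in the frame of seat between -0.003 and 0.004 m and angle between jar's own z axis and vertical below 0.1 rad and x of paddle0 in the frame of rack between -0.0455 and -0.032 m and y of paddle0 in the frame of rack between -0.1 and 0.1 m and z of paddle0 in the frame of rack between 0.036 and 0.051 m and angle between the x axis of each of paddle0, paddle1, paddle2, paddle3 and the x axis of rack, either way round below 0.22 rad and x of paddle1 in the frame of rack between -0.0455 and -0.032 m and y of paddle1 in the frame of rack between -0.1 and 0.1 m and z of paddle1 in the frame of rack between 0.036 and 0.051 m and x of paddle2 in the frame of rack between -0.0455 and -0.032 m and y of paddle2 in the frame of rack between -0.1 and 0.1 m and z of paddle2 in the frame of rack between 0.036 and 0.051 m and x of paddle3 in the frame of rack between -0.0455 and -0.032 m and y of paddle3 in the frame of rack between -0.1 and 0.1 m and z of paddle3 in the frame of rack between 0.036 and 0.051 m), for 0.2 s.
3. the dust cover is closed (value of joint cover below 0.06 rad), for 0.2 s.
At the end, for the whole second after the job is handed in: the jar stands upright in the rack's seat (within 8 mm of its centre), every paddle present is in a slot with its shoulder within about 8 mm of the rack's front face and in line with the slot (0.22 rad), the cover is closed (under 0.06 rad), the shaker's head is up again, and all is at rest (all of step 2 and value of joint cover below 0.06 rad and value of joint pad below 0.002 m and linear speed of each of paddle0, paddle1, paddle2, paddle3, jar below 0.02 m/s); the robot touches nothing.
It fails at once if a bystander (felt wheel, big jar, mug, tin, brush, screwdriver, brass casting) is shifted more than 6 cm (distance of any of felt_wheel, big_jar, mug, tin, brush, screwdriver, casting0, casting1 from where it was at the start of the episode above 0.06 m).
Of paddle0, paddle1, paddle2, paddle3 only 2 to 4 are there at a start; the rules pass over those that are not, and their reading is None.
At some moment in a run one of paddle0, paddle1, paddle2, paddle3 may be knocked a few centimetres aside while the robot is not near it.
Once in a run the grip may slacken for a moment while it holds something.
It also fails if it takes over 210 s, if anything falls off the work surface, if the arm or the gripper's body presses on something with over 40 N, if the wrist force passes 120 N, or if a joint passes its speed limit or range.

ROBOT

A 6-joint arm with a two-finger parallel gripper is mounted at the origin on the work surface. World frame = base frame: x ahead of the robot, y to its left, z up, the work surface at z = 0. Lengths are in m, angles in rad, forces in N, time in s.
With the tool pointing down it reaches from about 0.15 to 0.775 m from the base axis. Payload 6.1 kg.
Tool frame: the origin (TCP) lies between the finger pads; the fingertips stand 11 mm ahead of it and the grasp point (between the pads) lies 8 mm behind it; z points along the fingers, y is the line along which they close (so a half turn about z gives the same grasp; the last joint's range is limited). The gripper opens to 85 mm and grips with 20 to 120 N. Pads are 22 mm wide; open, the fingers measure 114 mm over their backs; the gripper's body (76 mm by 85 mm) begins 54 mm behind the grasp point. The pads swing forward as they close: fully open they stand 13 mm farther back than shut.
Start: joints at [1.207, 0.126, -0.04, 1.405, 0, 1.571], TCP at [0.187, 0.491, 0.242] pointing down, gripper open.
Joint ranges: [-2.72, 2.72], [-0.95, 1.95], [-1.27, 1.35], [-1.78, 2.02], [-1.46, 1.47], [-3.14, 3.14]. Speed limits (rad/s): [2.39, 2.39, 3.01, 3.14, 3.14, 3.14].

INTERFACE

Orientations are given as a unit quaternion [x, y, z, w].
In Python, from plant import * gives the robot as it stands.
- The arm moves only by the tool servo_tool, never from a script. Its argument "deltas" is a list that holds one entry, the list of rows, each a list of 4 numbers: the shift along the world's x, y, z in m, then the turn about the world's z in rad. In form: [[[tx, ty, tz, spin], ...]]. A call has exactly 5 rows; each row is the pose to reach, as a shift and turn from the pose commanded when the call began; what a row does not reach only later rows make up. A row lasts 1/10 s, in which the tool goes at most 50 mm and 8.59 degrees, less where a joint would pass 70% of its speed; a pose out of reach is approached as far as the arm can. A call with a gripper value outside its range is refused whole. "claw" is the finger opening in m, from 0 to 0.0854, set as the call begins (left out, the last holds). The fingers move at their own pace and stop on an object; the grip force is fixed at half the most. Time passes only in rows, so rows that repeat a pose let the fingers close, or fill a call up. It gives the time, the measured TCP pose, the force, the opening and the grip force at its end, in the units of the state.
- get_state(): the state, without advancing time (a new reading comes with each control period).
- get_image(name): name is "scene" or "side" or "wrist"; returns a dict with "color" (384x512x3 uint8, red, green, blue), "z_map" (384x512 float32, m along the optical axis (not along the pixel's ray), 0 where there is no reading), "fx", "fy", "cx", "cy" (pixels), "origin" and "orientation" of the camera in the world. Camera axes: x right, y up, looking along -z (the intrinsics and any distortion apply to the point x, -y, -z); pixel columns grow to the right and rows downward; lengths in m; the calibration is good to about 2 mm. A picture is of the moment at which its call begins.
- close_job(): hands the job in; it is judged then, once.
The state is a dict: "t": time; "qpos": joint angles; "dq": joint speeds; "tau": joint torques, N m; "eef_pos": TCP position; "tcp_rot": TCP orientation; "ft_force": force on the tool from outside, world axes, zero at the start; "moment": the same for the moment, N m; "opening": opening from 0.0 (shut) to 1.0 (fully open); "grasp_force": force on a finger pad.
Only numpy, scipy, OpenCV 4.12 (cv2) and the standard library are available. Lean on these libraries where they do the work, as an engineer would, in place of code of your own. Each camera call takes 0.05 s, during which the arm holds its last target. There are 200 camera calls.

## Working session

There is one attempt and no reset: what is moved stays moved. The work goes in short steps, Python scripts to look and compute and a tool call to move; the robot and the scene stay as the last step left them, time stands still between calls to the robot, and variables do not carry over. Pictures are saved under pics/ and viewed, at most 14 in all, crops included, and the job is handed in when it is done.

Besides the shell and the picture viewer there is one more tool, called after "Emit:" as name(argument=value, ...) on one line, values as JSON. servo_tool: Moves the arm, as the interface text tells. Its arguments: {"type":"object","properties":{"deltas":{"type":"array"},"claw":{"type":"number"}},"required":["deltas"]}

```bash
mkdir -p pics; ls
cat > h.py <<'E'
from plant import *
import numpy as np, cv2
from scipy.spatial.transform import Rotation as R
def cam(n):
    im=get_image(n); im['R']=R.from_quat(im['orientation']).as_matrix(); im['o']=np.array(im['origin']); return im
def cloud(im):
    z=im['z_map']; v,u=np.mgrid[:z.shape[0],:z.shape[1]]
    p=np.stack([(u-im['cx'])/im['fx']*z,-(v-im['cy'])/im['fy']*z,-z],-1)
    w=p@im['R'].T+im['o']; w[z==0]=np.nan; return w
def ray(im,u,v,h):
    d=im['R']@np.array([(u-im['cx'])/im['fx'],-(v-im['cy'])/im['fy'],-1.]); return im['o']+d*(h-im['o'][2])/d[2]
def save(im,n,s=1.5): cv2.imwrite('pics/'+n+'.png',cv2.resize(im['color'][:,:,::-1],None,fx=s,fy=s))
E
python3 - <<'E'
from h import *
import pickle
for n in ['scene','side','wrist']:
    im=cam(n); save(im,n+'0'); pickle.dump(im,open(n+'0.pkl','wb')); print(n,im['o'],im['R'][:,2],im['fx'],im['cx'],[k for k in im])
print(get_state())
E
```

```text
pics
scene [1.82028222 0.12554111 0.89455867] [0.82933555 0.14869996 0.53860085] 451.41961806152773 251.58343373576324 ['color', 'z_map', 'fx', 'fy', 'cx', 'cy', 'origin', 'orientation', 'R', 'o']
side [ 0.12165363 -1.11384171  0.78182088] [-0.30911658 -0.7859795   0.53542802] 412.60671312722326 257.6716696566979 ['color', 'z_map', 'fx', 'fy', 'cx', 'cy', 'origin', 'orientation', 'R', 'o']
wrist [0.10853027 0.5211111  0.37216634] [-0.30654743  0.11749624  0.94457573] 318.924570313816 258.12383814554033 ['color', 'z_map', 'fx', 'fy', 'cx', 'cy', 'origin', 'orientation', 'R', 'o']
{'t': 0.15, 'qpos': array([ 1.20699665e+00,  1.26232016e-01, -4.03375370e-02,  1.40540468e+00,
        1.59118775e-05,  1.57079300e+00]), 'dq': array([ 0.0009376 , -0.00285232,  0.00236854, -0.00098266,  0.00103987,
       -0.00046268]), 'tau': array([-3.76243006e-04, -4.36276424e+01,  3.53150046e+01,  1.35724797e-02,
       -9.73523402e-05,  1.49566461e-05]), 'eef_pos': array([0.18670171, 0.49036897, 0.24172991]), 'tcp_rot': array([ 1.80896728e-01,  9.83501920e-01, -5.77798785e-04, -1.14366633e-04]), 'ft_force': array([ 0.28361294, -0.53489425, -0.30907228]), 'moment': array([-0.02759273, -0.03381749,  0.03614369]), 'grasp_force': 0.0, 'opening': 1.002146379476717}
```

View pics/scene0.png

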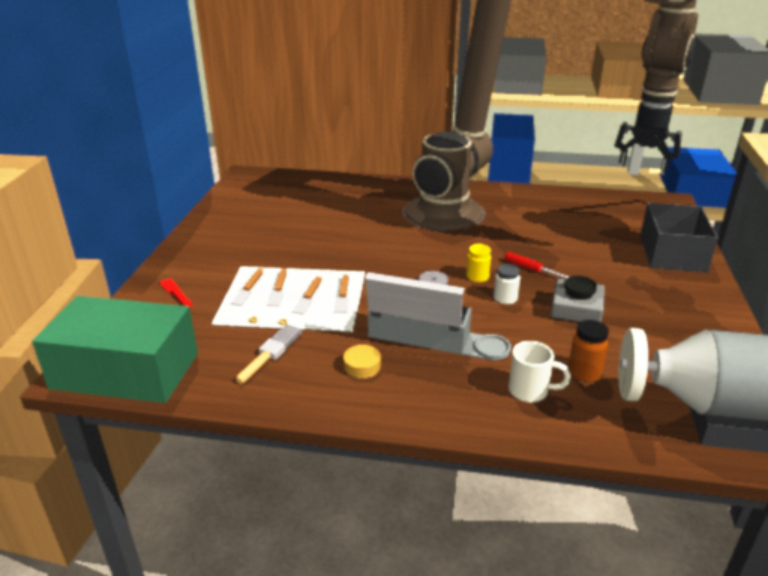

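View pics/side0.png

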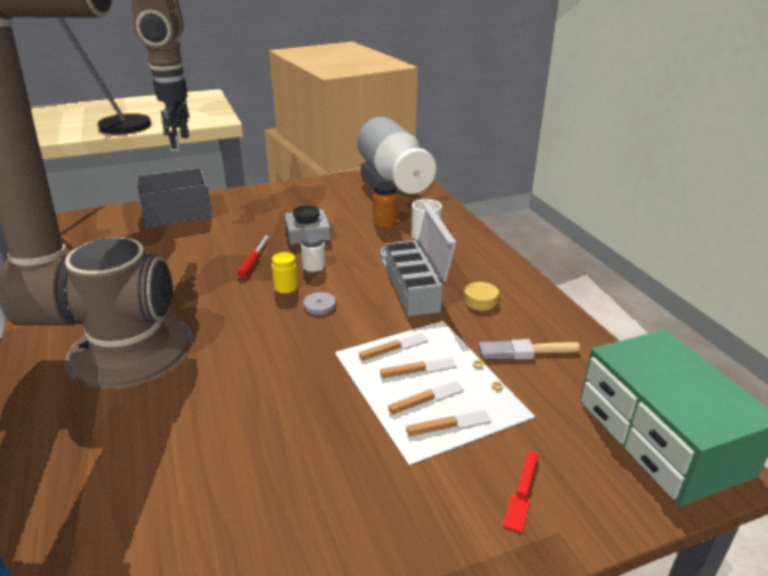

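View pics/wrist0.png

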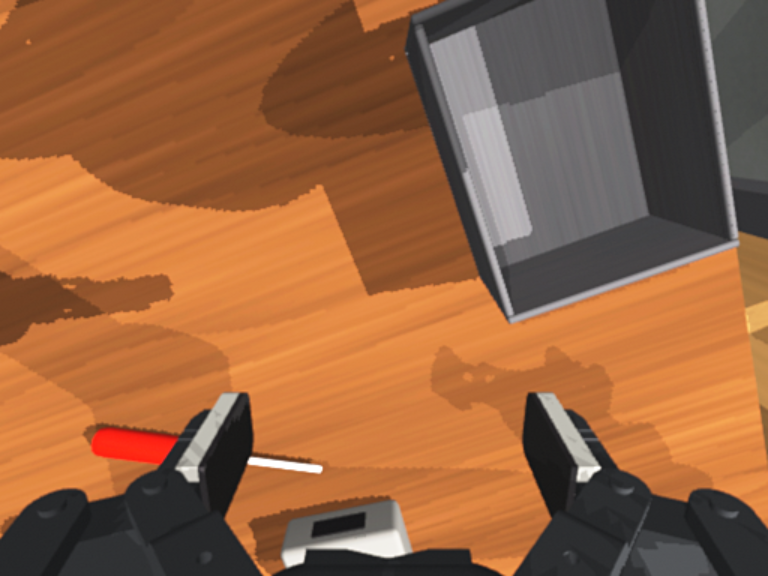

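Scene view: four paddles lie on the white plate (scene px ~250-345,287). The rack with its open cover is at (418,310), its seat at (491,347) and the shaker at (579,298).

Jar candidates:
- White jar with dark cap at (507,285): this is the one I want.
- Yellow look-alike at (480,263): not it.
- White mug at (532,370): not it.
- Amber jar at (590,350): not it.

The red paddle look-alike is at side px (522,490) and gets left alone.

Run:
```python
from h import *
import pickle
T=np.zeros((900,800,3),np.uint8); H=np.zeros((900,800),np.float32)-1
# top map: x 0..0.9 -> rows (up = +x), y 0.55..-0.45 -> cols ; 1 px=1.25mm
for n in ['side','scene']:
    im=pickle.load(open(n+'0.pkl','rb')); im['color'].shape
    s=3
    big={'color':cv2.resize(im['color'],None,fx=s,fy=s),'z_map':cv2.resize(im['z_map'],None,fx=s,fy=s,interpolation=cv2.INTER_NEAREST)}
    z=big['z_map'];v,u=np.mgrid[:z.shape[0],:z.shape[1]]; u=(u+.5)/s-.5; v=(v+.5)/s-.5
    p=np.stack([(u-im['cx'])/im['fx']*z,-(v-im['cy'])/im['fy']*z,-z],-1)@im['R'].T+im['o']
    ok=(z>0)&(p[...,0]>0.1)&(p[...,0]<0.9)&(p[...,1]>-.55)&(p[...,1]<.45)&(p[...,2]<.25)&(p[...,2]>-.02)
    P=p[ok];C=big['color'][ok]
    r=((0.9-P[:,0])*800).astype(int); c=((.45-P[:,1])*800).astype(int)
    o=np.argsort(P[:,2]); r,c,P,C=r[o],c[o],P[o],C[o]
    k=P[:,2]>=H[r,c]-.003
    T[r[k],c[k]]=C[k]; H[r[k],c[k]]=P[k,2]
T=T[:640];H=H[:640]
T=cv2.copyMakeBorder(T,0,0,0,0,cv2.BORDER_CONSTANT)
for i in range(1,10):
    cv2.putText(T,f'x.{i}',(0,int((.9-i/10)*800)),0,.4,(255,255,255))
    
for y in np.arange(-.5,.45,.1): cv2.putText(T,f'{y:.1f}',(int((.45-y)*800),10),0,.4,(255,255,255)); cv2.line(T,(int((.45-y)*800),12),(int((.45-y)*800),20),(255,255,255))
np.save('H.npy',H); cv2.imwrite('pics/top.png',T[:600,:,::-1])
```

```text
(no output)
```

View pics/top.png

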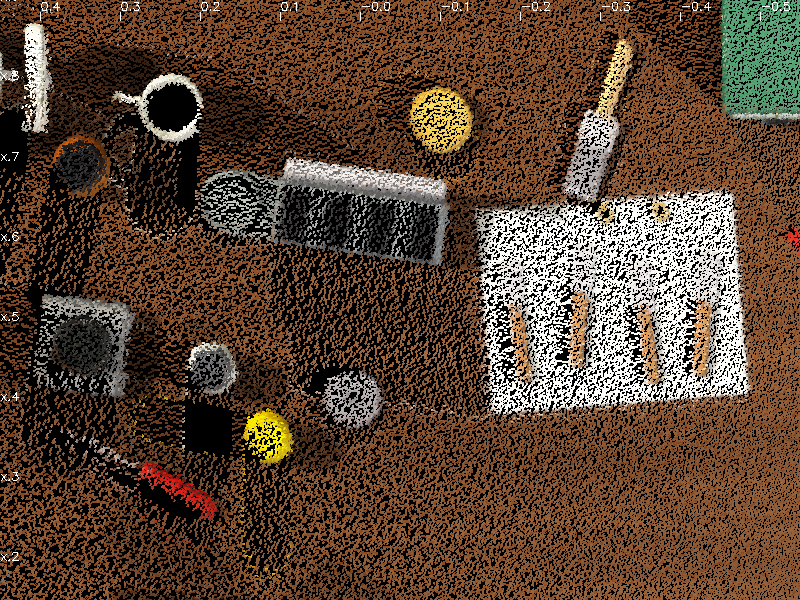

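Emit:
servo_tool(deltas=[[[0.05,-0.05,0.02,0.08],[0.1,-0.1,0.04,0.15],[0.15,-0.15,0.06,0.23],[0.19,-0.19,0.08,0.23],[0.22,-0.22,0.1,0.23]]])

```text
t: 0.65
eef_pos: [0.3565, 0.32, 0.3157]
tcp_rot: [0.067, 0.998, -0.0, -0.0]
ft_force: [0.4, 1.0, -0.1]
opening: 0.996
grasp_force: 0.0
```

Emit:
servo_tool(deltas=[[[0.02,-0.06,0,0],[0.02,-0.06,0,0],[0.02,-0.06,0,0],[0.02,-0.06,0,0],[0.02,-0.06,0,0]]])

```text
t: 1.15
eef_pos: [0.3752, 0.2627, 0.3152]
tcp_rot: [0.066, 0.998, -0.0, -0.0]
ft_force: [0.4, -0.1, -0.2]
opening: 1.003
grasp_force: 0.0
```

Run:
```python
from h import *
import pickle
im=cam('wrist'); save(im,'wrist1'); pickle.dump(im,open('wrist1.pkl','wb')); print(im['o'],im['R'][:,2]); print(get_state()['eef_pos'],get_state()['t'],get_state()['tcp_rot'])
```

```text
[0.29231051 0.27436164 0.44579059] [-0.32498299  0.04278234  0.94475168]
[0.37519863 0.2627908  0.315153  ] 1.2 [ 6.58476794e-02  9.97829632e-01 -8.62633912e-05 -3.19488973e-04]
```

View pics/wrist1.png

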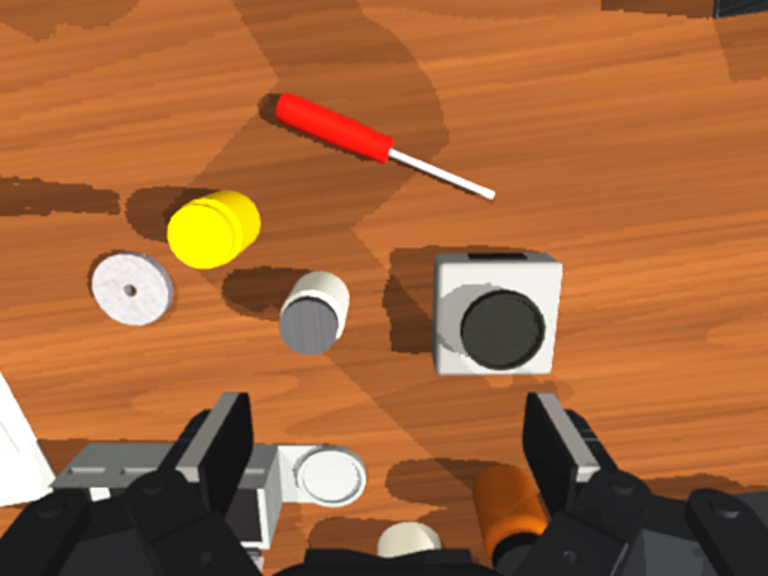

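Wrist view: white jar with grey cap at (309,325), shaker head at (502,328), rack seat at (330,475), yellow look-alike at (210,235). The white one with the dark cap is the right jar.

Run:
```python
from h import *
import pickle
im=pickle.load(open('wrist1.pkl','rb')); c=cloud(im); hsv=cv2.cvtColor(im['color'],cv2.COLOR_RGB2HSV)
def blob(mask,box,name,h,im=im,c=c):
    m=np.zeros_like(mask,np.uint8); x0,y0,x1,y1=box; m[y0:y1,x0:x1]=mask[y0:y1,x0:x1]
    n,l,s,ce=cv2.connectedComponentsWithStats(m); k=1+np.argmax(s[1:,4]); mm=(l==k).astype(np.uint8)
    ct=max(cv2.findContours(mm,0,1)[0],key=cv2.contourArea); e=cv2.fitEllipse(cv2.convexHull(ct))
    z=np.nanmedian(c[mm>0][:,2]); print(name,'px',np.round(e[0],1),np.round(e[1],1),'depth z',round(z,4),'at h',[np.round(ray(im,*e[0],hh),4) for hh in h])
    return ct
S,V=hsv[...,1],hsv[...,2]
blob((S<70)&(V<165)&(V>60)&(c[...,2]>.065),(180,190,240,245),'cap',[.078])
blob((c[...,2]>.062)&(V<120),(285,180,375,255),'padrim',[.069,.073])
blob((S<70)&(c[...,2]<.02)&(c[...,2]>-.01),(185,290,250,340),'seat',[.006,.012])
# jar from cloud: rows of cap
p=c[(c[...,2]>.06)&(c[...,2]<.09)]
for nm,cx,cy in [('jar',.435,.19)]:
    q=p[np.hypot(p[:,0]-cx,p[:,1]-cy)<.05]; q=q[q[:,2]>.073]; print(nm,len(q),q.min(0),q.max(0),(q.min(0)+q.max(0))/2)
m=np.nanmedian
q=c.reshape(-1,3); q=q[~np.isnan(q[:,0])]
q=q[(q[:,2]>.06)&(np.hypot(q[:,0]-.46,q[:,1]-.365)<.06)]; print('pad',q.min(0),q.max(0))
for n in ['side','scene']:
    im2=pickle.load(open(n+'0.pkl','rb')); c2=cloud(im2).reshape(-1,3)
    q=c2[(np.hypot(c2[:,0]-.435,c2[:,1]-.185)<.05)&(c2[:,2]>.055)]; print(n,'jar',q.min(0),q.max(0),(q.min(0)+q.max(0))/2)
    q=c2[(np.hypot(c2[:,0]-.465,c2[:,1]-.365)<.07)&(c2[:,2]>.062)]; print(n,'pad',q.min(0),q.max(0),(q.min(0)+q.max(0))/2)
```

```text
cap px [205.7 216.6] [38.6 39.3] depth z 0.0768 at h [array([0.4347, 0.1897, 0.078 ])]
padrim px [334.6 219.6] [53.1 55.8] depth z 0.0682 at h [array([0.464 , 0.3506, 0.069 ]), array([0.4622, 0.3498, 0.073 ])]
seat px [209.2 317.1] [48.2 69.4] depth z 0.0049 at h [array([0.6428, 0.1454, 0.006 ]), array([0.638 , 0.1472, 0.012 ])]
jar 1165 [0.41228456 0.16455016 0.07324696] [0.4617669  0.21378989 0.0794069 ] [0.43702573 0.18917003 0.07632693]
pad [0.42963249 0.31559135 0.06026646] [0.50125401 0.38631382 0.0735462 ]
side jar [0.40960211 0.15660113 0.05518803] [0.46197736 0.20993257 0.08244847] [0.43578974 0.18326685 0.06881825]
side pad [0.42909273 0.31117299 0.06200106] [0.49946521 0.38634179 0.07748228] [0.46427897 0.34875739 0.06974167]
scene jar [0.41263416 0.15878438 0.05504761] [0.46979092 0.21110702 0.08115689] [0.44121254 0.1849457  0.06810225]
scene pad [0.43008195 0.31289202 0.06217926] [0.50594696 0.3831654  0.07430945] [0.46801445 0.34802871 0.06824436]
```

Emit:
servo_tool(deltas=[[[0.03,-0.037,0,0],[0.061,-0.074,-0.02,0],[0.061,-0.074,-0.07,0],[0.061,-0.074,-0.12,0],[0.061,-0.074,-0.16,0]]])

```text
t: 1.7
eef_pos: [0.4359, 0.1881, 0.1527]
tcp_rot: [0.066, 0.998, -0.0, -0.001]
ft_force: [-1.0, 0.4, 0.3]
opening: 1.0
grasp_force: 0.0
```

Emit:
servo_tool(deltas=[[[0,0,-0.02,0],[0,0,-0.04,0],[0,0,-0.04,0],[0,0,-0.04,0],[0,0,-0.04,0]]])

```text
t: 2.2
eef_pos: [0.4373, 0.1885, 0.1168]
tcp_rot: [0.066, 0.998, 0.0, 0.001]
ft_force: [0.0, 0.3, 0.9]
opening: 1.0
grasp_force: 0.0
```

Emit:
servo_tool(deltas=[[[0,0.0005,-0.03,0],[0,0.0005,-0.06,0],[0,0.0005,-0.08,0],[0,0.0005,-0.08,0],[0,0.0005,-0.08,0]]])

```text
t: 2.7
eef_pos: [0.4374, 0.1886, 0.0367]
tcp_rot: [0.067, 0.998, 0.0, 0.0]
ft_force: [0.7, 0.5, -0.3]
opening: 1.0
grasp_force: 0.0
```

Emit:
servo_tool(deltas=[[[0,0,0,0],[0,0,0,0],[0,0,0,0],[0,0,0,0],[0,0,0,0]]], claw=0.04)

```text
t: 3.2
eef_pos: [0.4378, 0.1885, 0.0375]
tcp_rot: [0.067, 0.998, 0.001, 0.001]
ft_force: [-1.6, -0.3, 8.4]
opening: 0.64
grasp_force: 62.6
```

Emit:
servo_tool(deltas=[[[0,0,0,0],[0,0,0,0],[0,0,0.03,0],[0,0,0.06,0],[0,0,0.09,0]]])

```text
t: 3.7
eef_pos: [0.4364, 0.188, 0.1269]
tcp_rot: [0.067, 0.998, -0.0, -0.0]
ft_force: [1.1, 0.3, -2.6]
opening: 0.638
grasp_force: 64.7
```

Emit:
servo_tool(deltas=[[[0.01,0.045,0,0],[0.02,0.09,0,0],[0.0285,0.135,0,0],[0.0285,0.163,0,0],[0.0285,0.163,0,0]]])

```text
t: 4.2
eef_pos: [0.4652, 0.3546, 0.1253]
tcp_rot: [0.065, 0.998, 0.001, -0.0]
ft_force: [-0.0, -1.0, -2.8]
opening: 0.642
grasp_force: 64.9
```

Emit:
servo_tool(deltas=[[[0,0,0,0],[0,0,-0.01,0],[0,0,-0.02,0],[0,0,-0.02,0],[0,0,-0.02,0]]])

```text
t: 4.7
eef_pos: [0.4652, 0.3501, 0.1056]
tcp_rot: [0.067, 0.998, -0.0, -0.0]
ft_force: [-1.0, -2.1, 0.7]
opening: 0.64
grasp_force: 65.2
```

Run:
```python
from h import *
s=get_state(); print(s['eef_pos'],s['ft_force'])
for n in ['side','scene']:
    im=cam(n); c=cloud(im); h=cv2.cvtColor(im['color'],cv2.COLOR_RGB2HSV)
    m=(np.hypot(c[...,0]-.465,c[...,1]-.35)<.075)&(c[...,2]>.03)
    v,u=np.where(m); a=im['color'][v.min()-15:v.max()+15,u.min()-15:u.max()+15]
    cv2.imwrite(f'pics/p_{n}.png',cv2.resize(a[...,::-1],(400,400)))
a=np.hstack([cv2.imread('pics/p_side.png'),cv2.imread('pics/p_scene.png')]); cv2.imwrite('pics/p.png',a)
```

```text
[0.46516032 0.35012385 0.10561843] [-1.0204569  -2.07680707  0.66056822]Traceback (most recent call last):
  File "<stdin>", line 7, in <module>
cv2.error: OpenCV(4.12.0) /io/opencv/modules/imgproc/src/resize.cpp:4208: error: (-215:Assertion failed) !ssize.empty() in function 'resize'
```

Emit:
servo_tool(deltas=[[[0,0,-0.003,0],[0,0,-0.006,0],[0,0,-0.009,0],[0,0,-0.01,0],[0,0,-0.01,0]]])

```text
t: 5.25
eef_pos: [0.4655, 0.3507, 0.0967]
tcp_rot: [0.067, 0.998, -0.0, 0.001]
ft_force: [-1.5, -5.4, 9.8]
opening: 0.636
grasp_force: 66.3
```

Emit:
servo_tool(deltas=[[[0,0,-0.001,0],[0,0,-0.001,0],[0,0,-0.001,0],[0,0,-0.001,0],[0,0,-0.001,0]]])

```text
t: 5.75
eef_pos: [0.4655, 0.3508, 0.0965]
tcp_rot: [0.067, 0.998, 0.0, 0.001]
ft_force: [-4.2, -5.6, 14.2]
opening: 0.64
grasp_force: 66.7
```

Emit:
servo_tool(deltas=[[[0,0,-0.002,0],[0,0,-0.002,0],[0,0,-0.002,0],[0,0,-0.002,0],[0,0,-0.002,0]]])

```text
t: 6.25
eef_pos: [0.4656, 0.3508, 0.0963]
tcp_rot: [0.067, 0.998, 0.0, 0.002]
ft_force: [-6.6, -8.8, 25.5]
opening: 0.642
grasp_force: 67.6
```

Emit:
servo_tool(deltas=[[[0,0,0,0],[0,0,0,0],[0,0,0,0],[0,0,0,0],[0,0,0,0]]])

```text
t: 6.75
eef_pos: [0.4657, 0.3508, 0.0963]
tcp_rot: [0.067, 0.998, 0.0, 0.002]
ft_force: [-6.9, -8.7, 25.7]
opening: 0.635
grasp_force: 67.6
```

Emit:
servo_tool(deltas=[[[0,0,0,0],[0,0,0,0],[0,0,0,0],[0,0,0,0],[0,0,0,0]]])

```text
t: 7.25
eef_pos: [0.4657, 0.3508, 0.0963]
tcp_rot: [0.067, 0.998, 0.0, 0.002]
ft_force: [-7.6, -8.4, 24.5]
opening: 0.635
grasp_force: 67.6
```

Run:
```python
from h import *
a=[]
for n in ['side','scene']:
    im=cam(n); p=im['R'].T@(np.array([.465,.35,.08])-im['o']); u=int(im['cx']-im['fx']*p[0]/p[2]); v=int(im['cy']+im['fy']*p[1]/p[2])
    a.append(cv2.resize(im['color'][max(0,v-40):v+40,max(0,u-40):u+40,::-1],(400,400),interpolation=cv2.INTER_CUBIC))
cv2.imwrite('pics/p.png',np.hstack(a))
```

```text
(no output)
```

View pics/p.png

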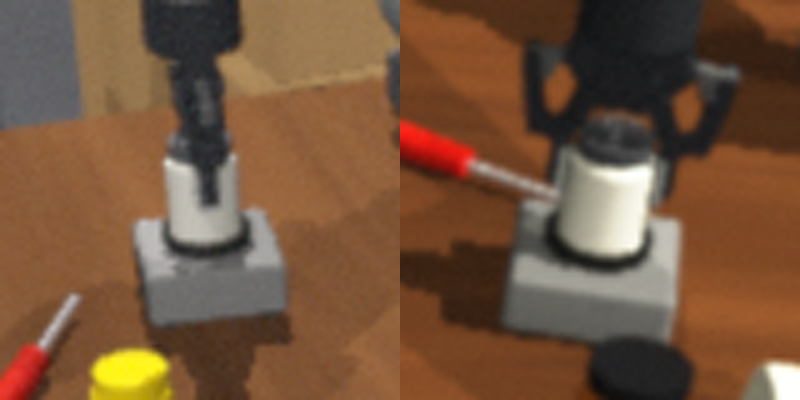

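Both crops show the jar upright, centred in the dish and fully down: force was ~25 N and held for over 1 s. Next I lift it and look at the rack.

Emit:
servo_tool(deltas=[[[0,0,0.01,0],[0,0,0.04,0],[0,-0.01,0.08,0],[0,-0.05,0.12,0],[0,-0.09,0.16,0]]])

```text
t: 7.85
eef_pos: [0.4649, 0.2703, 0.2437]
tcp_rot: [0.066, 0.998, 0.0, -0.0]
ft_force: [1.1, -0.3, -3.2]
opening: 0.639
grasp_force: 64.9
```

Emit:
servo_tool(deltas=[[[0,-0.05,0.02,0],[0.01,-0.1,0.04,0],[0.015,-0.14,0.04,0],[0.015,-0.17,0.04,0],[0.015,-0.18,0.04,0]]])

```text
t: 8.35
eef_pos: [0.4803, 0.0881, 0.2831]
tcp_rot: [0.068, 0.998, -0.0, 0.0]
ft_force: [-0.4, -0.2, -1.8]
opening: 0.632
grasp_force: 64.9
```

Emit:
servo_tool(deltas=[[[0,0,0,0],[0,0,0,0],[0,0,0,0],[0,0,0,0],[0,0,0,0]]])

```text
t: 8.85
eef_pos: [0.4802, 0.0914, 0.2831]
tcp_rot: [0.066, 0.998, 0.0, -0.0]
ft_force: [0.2, 0.2, -3.2]
opening: 0.641
grasp_force: 64.9
```

Run:
```python
from h import *
import pickle
im=cam('wrist'); save(im,'wrist2'); pickle.dump(im,open('wrist2.pkl','wb')); print(im['o'],im['R'][:,2]); print(get_state()['eef_pos'],get_state()['t'],get_state()['tcp_rot'])
```

```text
[0.39722693 0.1030308  0.41364732] [-0.3252955   0.04272087  0.9446469 ]
[0.48021906 0.09122389 0.28307815] 8.9 [ 6.61859676e-02  9.97807298e-01  1.88841269e-05 -1.17789290e-04]
```

View pics/wrist2.png

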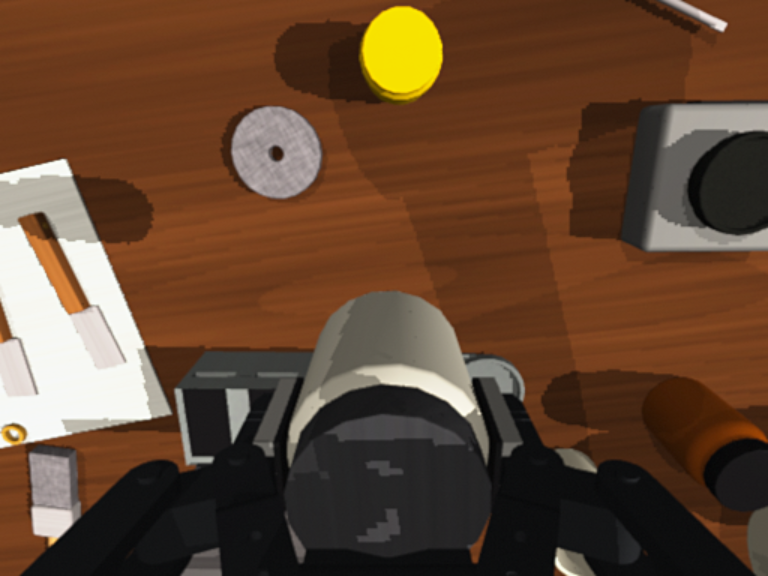

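The held jar (390,430) hides most of the rack; the seat peeks out at (495,385). So I'll fit the seat and rack from wrist1, scene0 and side0.

```bash
cat >> h.py <<'E'
import pickle
from scipy.optimize import least_squares
def crop(im,p,w,size=400):
    q=im['R'].T@(np.array(p)-im['o']); u=int(im['cx']-im['fx']*q[0]/q[2]); v=int(im['cy']+im['fy']*q[1]/q[2])
    u0,v0=max(0,u-w),max(0,v-w); return cv2.resize(im['color'][v0:v+w,u0:u+w,::-1],(size,size),interpolation=cv2.INTER_CUBIC)
def ld(n): return pickle.load(open(n+'.pkl','rb'))
E
python3 - <<'E'
from h import *
a=[crop(ld(n),(.66,.165,.01),w) for n,w in [('wrist1',40),('scene0',40)]]
cv2.imwrite('pics/seat.png',np.hstack(a))
for n in ['wrist1','scene0','side0']:
    im=ld(n); c=cloud(im).reshape(-1,3); c=c[~np.isnan(c[:,0])]
    q=c[(c[:,2]>.064)&(c[:,2]<.076)&(c[:,0]>.57)&(c[:,0]<.75)&(abs(c[:,1])<.13)]
    if len(q)>20:
        h=cv2.minAreaRect((q[:,:2]*1000).astype(np.float32)); print(n,'block top',len(q),h)
    # front-face line: bin by y, min x
    f=c[(c[:,2]>.05)&(c[:,2]<.0735)&(c[:,0]>.57)&(c[:,0]<.75)&(abs(c[:,1])<.13)]
    ys=np.arange(-.08,.1,.01); L=[]
    for y in ys:
        b=f[abs(f[:,1]-y)<.005]
        if len(b)>3: L.append((y,np.percentile(b[:,0],3)))
    L=np.array(L)
    if len(L)>3: pf=np.polyfit(L[:,0],L[:,1],1); print(' front line x=%.4f*y+%.4f'%tuple(pf),len(L), 'ymin/max',f[:,1].min(),f[:,1].max())
E
```

```text
wrist1 block top 1351 ((626.59619140625, 3.5183181762695312), (210.25633239746094, 85.90577697753906), 82.06624603271484)
 front line x=0.2362*y+0.5886 10 ymin/max -0.09632718009784913 0.11333173526243084
scene0 block top 163 ((658.7230834960938, 6.980506896972656), (84.78507995605469, 219.2039794921875), 10.737863540649414)
 front line x=0.0284*y+0.6548 18 ymin/max -0.10860073390289854 0.10959620338498284
side0 block top 758 ((622.3173828125, 1.602630615234375), (219.37448120117188, 85.29846954345703), 84.86334228515625)
 front line x=0.1437*y+0.5838 18 ymin/max -0.11081101008800887 0.11091496952476465
```

View pics/seat.png

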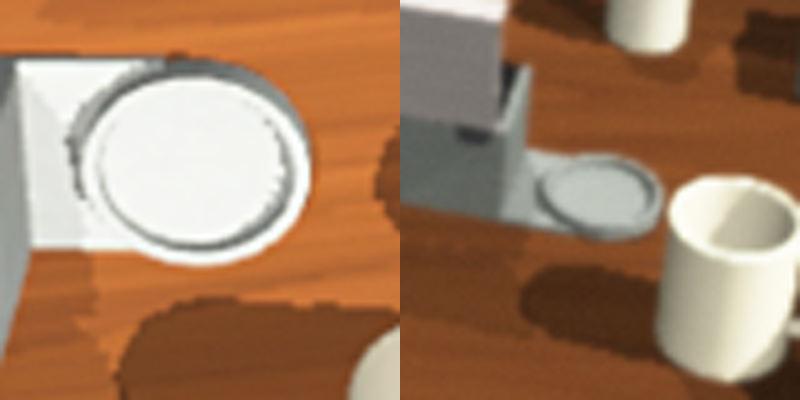

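Run:
```python
from h import *
for n,px in [('wrist1',(196,168)),('scene0',(200,191))]:
    im=ld(n); q=im['R'].T@(np.array((.66,.165,.01))-im['o']); u=int(im['cx']-im['fx']*q[0]/q[2]); v=int(im['cy']+im['fy']*q[1]/q[2])
    U=max(0,u-40)+(px[0]+.5)/5-.5; V=max(0,v-40)+(px[1]+.5)/5-.5; print(n,U,V,ray(im,U,V,.012))
    # automatic: seat rim circle from cloud, z .008-.016
    c=cloud(im); S=cv2.cvtColor(im['color'],cv2.COLOR_RGB2HSV)[...,1]
    m=(S<90)&(np.hypot(c[...,0]-.655,c[...,1]-.168)<.06)&(c[...,2]>-.01)&(c[...,2]<.03)
    p=c[m]; e=p[(p[:,1]>.165)]
    # outer boundary points by angle about guess
    g=np.array([.655,.168])
    for _ in range(4):
        d=e[:,:2]-g; a=np.arctan2(d[:,0],d[:,1]); r=np.hypot(*d.T); B=[]
        for t in np.arange(-1.4,1.41,.1):
            k=abs(a-t)<.06
            if k.sum()>3: B.append(e[k][np.argmax(r[k]),:2])
        B=np.array(B); s=least_squares(lambda x:np.hypot(*(B-x[:2]).T)-.0375,g,loss='soft_l1',f_scale=.002); g=s.x
    print(' fit',g,np.std(s.fun))
# side top-plane edges of the block
im=ld('side0'); cv2.imwrite('pics/rack.png',np.hstack([crop(im,(.64,.0,.07),60,500)]))
im=ld('side0'); q=im['R'].T@(np.array((.64,.0,.07))-im['o']); print(int(im['cx']-im['fx']*q[0]/q[2])-60,int(im['cy']+im['fy']*q[1]/q[2])-60)
```

```text
wrist1 220.8 318.2 [0.6426223  0.16575878 0.012     ]
 fit [0.64616255 0.16608543] 0.003183381076470332
scene0 327.6 229.8 [0.65081953 0.1611964  0.012     ]
 fit [0.64793486 0.16417607] 0.005183135979691619
219 114
```

View pics/rack.png

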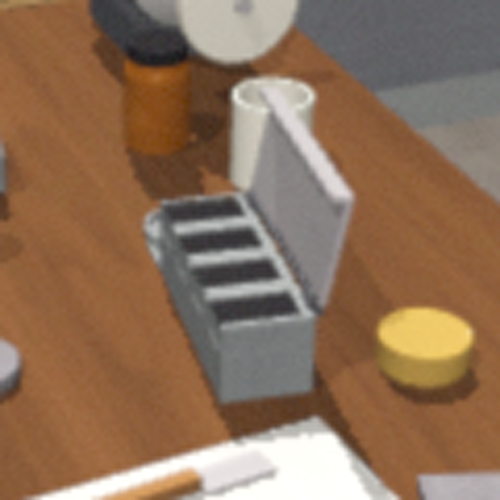

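Emit:
servo_tool(deltas=[[[0.03,-0.045,0,0],[0.04,-0.085,0,0],[0.04,-0.085,0,0],[0.04,-0.085,0,0],[0.04,-0.085,0,0]]])

```text
t: 9.4
eef_pos: [0.5201, 0.006, 0.2832]
tcp_rot: [0.067, 0.998, 0.0, -0.0]
ft_force: [0.2, 0.2, -1.8]
opening: 0.637
grasp_force: 65.2
```

Run:
```python
from h import *
im=cam('wrist'); save(im,'wrist3'); pickle.dump(im,open('wrist3.pkl','wb')); print(get_state()['eef_pos'])
```

```text
[0.52000383 0.00632656 0.28330522]
```

View pics/wrist3.png

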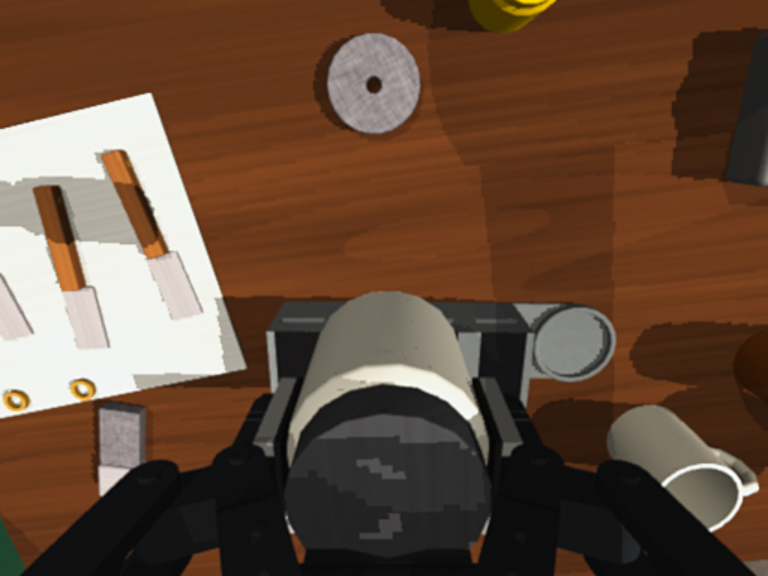

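```bash
cat > f.py <<'E'
from h import *
def seatfit(n,g=(.646,.165)):
    im=ld(n); S=cv2.cvtColor(im['color'],cv2.COLOR_RGB2HSV)[...,1]; big=cv2.resize(S,None,fx=4,fy=4,interpolation=cv2.INTER_CUBIC)
    v,u=np.mgrid[:big.shape[0],:big.shape[1]]; u=(u+.5)/4-.5; v=(v+.5)/4-.5
    d=np.stack([(u-im['cx'])/im['fx'],-(v-im['cy'])/im['fy'],-np.ones_like(u)],-1)@im['R'].T
    P=im['o']+d*((.012-im['o'][2])/d[...,2])[...,None]; m=(big<95)
    g=np.array(g)
    for _ in range(5):
        D=P[...,:2]-g; r=np.hypot(D[...,0],D[...,1]); a=np.arctan2(D[...,0],D[...,1]); B=[]
        for t in np.arange(-.9,1.3,.08):   # angle from +y toward +x
            k=(abs(a-t)<.02)&(r<.06)&(r>.025); rr=r[k]; mm=m[k]; o=np.argsort(rr); rr,mm=rr[o],mm[o]
            j=np.where(~mm)[0]
            if len(j): B.append(g+rr[j[0]]*np.array([np.sin(t),np.cos(t)]))
        B=np.array(B); s=least_squares(lambda x:np.hypot(*(B-x[:2]).T)-.038,g,loss='soft_l1',f_scale=.001); g=s.x
    print(n,'seat',g.round(4),'res',(s.fun*1000).round(1))
for n in ['wrist1','wrist3','scene0']: seatfit(n)
im=ld('wrist3'); c=cloud(im); B=[]
for u in range(185,350,4):
    col=c[150:300,u]; j=np.where((col[:,2]>.066)&(col[:,2]<.078))[0]
    if len(j): B.append((u,150+j[0]))
B=np.array(B); E=np.array([ray(im,u,v-.5,.070) for u,v in B]); print(B[:3],B[-3:])
for _ in range(3):
    pf=np.polyfit(E[:,1],E[:,0],1); r=E[:,0]-np.polyval(pf,E[:,1]); E=E[abs(r)<max(.0015,2*r.std())]
print('front top edge x=%.4f y+%.4f'%tuple(pf),'yaw',-np.arctan(pf[0]),'n',len(E),r.std(),'y range',E[:,1].min(),E[:,1].max())
E
python3 f.py
```

```text
wrist1 seat [0.6416 0.1675] res [ 3.   2.3  1.9  2.1  1.   0.7  0.2  0.3 -0.1 -0.6 -0.7 -1.3 -1.2 -1.3
 -1.6 -1.4 -0.8 -0.5 -0.6 -0.3  0.1  0.5  0.8  1.   1.5  1.5  1.9  2.6]
wrist3 seat [0.6448 0.1638] res [ 0.4  0.3  0.2 -0.  -0.1  0.2 -0.2 -0.3 -0.1 -0.2 -0.2  0.1  0.1 -0.1
 -0.3 -0.1  0.1 -0.1  0.1  0.2  0.1 -0.   0.1  0.1  0.   0.   0.1  0.1]
scene0 seat [0.659  0.1663] res [ 5.7  5.5  4.   2.1  2.   1.5  0.4 -0.6 -1.  -1.5 -1.9 -1.3 -2.  -1.8
 -1.5 -1.5 -0.7 -0.2  0.5  1.1  2.   1.8  2.2  2.5  3.2]
[[185 220]
 [189 220]
 [193 220]] [[341 221]
 [345 221]
 [349 221]]
front top edge x=0.1395 y+0.5826 yaw -0.13863256821512987 n 20 0.0004523343750205694 y range -0.0860706912776016 0.10386606662097513
```

Emit:
servo_tool(deltas=[[[0.03,0.038,0,0],[0.06,0.076,0,0],[0.09,0.114,0,0],[0.115,0.145,0,0],[0.125,0.158,0,0]]])

```text
t: 9.95
eef_pos: [0.6462, 0.168, 0.2818]
tcp_rot: [0.065, 0.998, 0.0, -0.0]
ft_force: [0.8, -0.4, -3.3]
opening: 0.637
grasp_force: 65.3
```

Emit:
servo_tool(deltas=[[[0,0,-0.04,0],[0,0,-0.08,0],[0,0,-0.12,0],[0,0,-0.16,0],[0,0,-0.18,0]]])

```text
t: 10.45
eef_pos: [0.6426, 0.1645, 0.0991]
tcp_rot: [0.066, 0.998, -0.001, -0.003]
ft_force: [-0.8, -0.8, -2.6]
opening: 0.638
grasp_force: 65.2
```

Emit:
servo_tool(deltas=[[[0,0,-0.02,0],[0,0,-0.03,0],[0,0,-0.03,0],[0,0,-0.03,0],[0,0,-0.03,0]]])

```text
t: 10.95
eef_pos: [0.6461, 0.164, 0.0749]
tcp_rot: [0.067, 0.998, 0.0, 0.001]
ft_force: [-0.1, -0.4, -2.8]
opening: 0.639
grasp_force: 65.3
```

Emit:
servo_tool(deltas=[[[-0.001,0,-0.01,0],[-0.001,0,-0.02,0],[-0.001,0,-0.026,0],[-0.001,0,-0.029,0],[-0.001,0,-0.03,0]]])

```text
t: 11.45
eef_pos: [0.6435, 0.1632, 0.0436]
tcp_rot: [0.067, 0.998, -0.0, -0.001]
ft_force: [-6.0, -1.6, 8.8]
opening: 0.64
grasp_force: 66.2
```

Emit:
servo_tool(deltas=[[[0,0,0,0],[0,0,0,0],[0,0,0,0],[0,0,0,0],[0,0,0,0]]])

```text
t: 11.95
eef_pos: [0.6441, 0.1633, 0.0436]
tcp_rot: [0.067, 0.998, -0.0, -0.0]
ft_force: [-4.1, -1.4, 5.8]
opening: 0.635
grasp_force: 65.9
```

Emit:
servo_tool(deltas=[[[0,0,0,0],[0,0,0,0],[0,0,0,0],[0,0,0,0],[0,0,0,0]]], claw=0.082)

```text
t: 12.45
eef_pos: [0.6443, 0.1635, 0.0431]
tcp_rot: [0.067, 0.998, 0.0, 0.0]
ft_force: [-0.1, -0.6, -0.5]
opening: 0.962
grasp_force: 0.0
```

Emit:
servo_tool(deltas=[[[0,0,0.03,0],[0,0,0.06,0],[0,0,0.1,0],[0,0,0.15,0],[0,0,0.2,0]]])

```text
t: 12.95
eef_pos: [0.6438, 0.1634, 0.2448]
tcp_rot: [0.067, 0.998, -0.0, -0.0]
ft_force: [1.5, -0.6, 0.4]
opening: 0.963
grasp_force: 0.0
```

Emit:
servo_tool(deltas=[[[-0.035,-0.03,0,0],[-0.07,-0.06,0,0],[-0.105,-0.09,0,0],[-0.14,-0.12,0,0],[-0.175,-0.15,0,0]]])

```text
t: 13.45
eef_pos: [0.4678, 0.0126, 0.2432]
tcp_rot: [0.067, 0.998, -0.0, 0.0]
ft_force: [0.9, -0.4, 0.9]
opening: 0.958
grasp_force: 0.0
```

Emit:
servo_tool(deltas=[[[-0.02,-0.045,0,0],[-0.04,-0.09,0,0],[-0.05,-0.135,0,0],[-0.05,-0.18,0,0],[-0.05,-0.22,0,0]]])

```text
t: 13.95
eef_pos: [0.4186, -0.2085, 0.2438]
tcp_rot: [0.067, 0.998, -0.0, 0.001]
ft_force: [-0.1, 0.3, -0.2]
opening: 0.954
grasp_force: 0.0
```

Emit:
servo_tool(deltas=[[[0,0,0,0],[0,0,0,0],[0,0,0,0],[0,0,0,0],[0,0,0,0]]])

```text
t: 14.45
eef_pos: [0.4194, -0.2055, 0.2434]
tcp_rot: [0.066, 0.998, -0.0, 0.0]
ft_force: [-0.0, -0.1, -0.5]
opening: 0.958
grasp_force: 0.0
```

Run:
```python
from h import *
s=get_state(); print(s['eef_pos'],s['t'])
im=cam('wrist'); save(im,'wrist4'); pickle.dump(im,open('wrist4.pkl','wb'))
for n in ['scene','side']: pickle.dump(cam(n),open(n+'1.pkl','wb'))
```

```text
[ 0.41943045 -0.2055127   0.24339086] 14.45
```

View pics/wrist4.png

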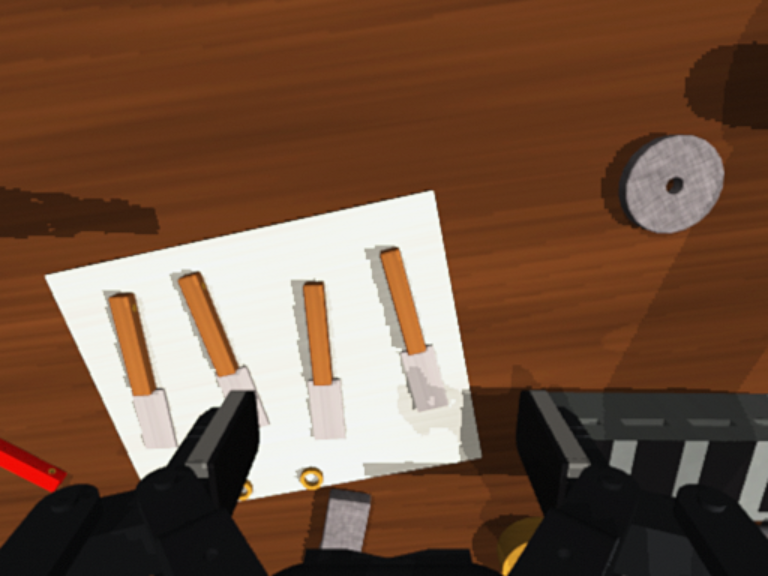

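Wrist view: four wooden-handled paddles at (132,350), (208,325), (318,335), (403,300); the red look-alike is off-plate at (30,465).

```bash
cat > pad.py <<'E'
from h import *
def paddles(im):
    c=cloud(im); hsv=cv2.cvtColor(im['color'],cv2.COLOR_RGB2HSV)
    m=((hsv[...,0]<20)&(hsv[...,0]>6)&(hsv[...,1]>90)&(c[...,2]>.0105)&(c[...,2]<.024)&(c[...,0]>.3)&(c[...,0]<.62)&(c[...,1]<-.11)&(c[...,1]>-.5)).astype(np.uint8)
    n,l,s,ce=cv2.connectedComponentsWithStats(m); out=[]
    for k in range(1,n):
        if s[k,4]<200: continue
        z=np.median(c[l==k][:,2]); v,u=np.where(l==k)
        P=np.array([ray(im,a,b,.018)[:2] for a,b in zip(u,v)])
        (cx,cy),(w,h),a=cv2.minAreaRect((P*1000).astype(np.float32)); 
        mu=P.mean(0); d=np.linalg.svd(P-mu,full_matrices=False)[2][0]; d=d*np.sign(d[0])
        t=(P-mu)@d
        out.append((mu,np.arctan2(d[1],d[0]),t.min(),t.max()))
        print('handle mid',(np.array([cx,cy])/1000).round(4),'mean',mu.round(4),'size',round(w,1),round(h,1),'z',round(float(z),4),'yaw',round(out[-1][1],3),'shoulder',(mu+d*t.max()).round(4))
    return out
if __name__=='__main__': paddles(ld('wrist4')); print(); paddles(ld('wrist3'))
E
python3 pad.py
```

```text
handle mid [ 0.4657 -0.1981] mean [ 0.4642 -0.1983] size 90.3 15.2 z 0.0168 yaw 0.134 shoulder [ 0.5104 -0.1921]
handle mid [ 0.4649 -0.3557] mean [ 0.4633 -0.3562] size 90.0 18.4 z 0.0166 yaw 0.121 shoulder [ 0.5096 -0.3505]
handle mid [ 0.4844 -0.27  ] mean [ 0.4826 -0.2698] size 16.3 90.4 z 0.0168 yaw -0.087 shoulder [ 0.5294 -0.2739]
handle mid [ 0.4742 -0.4222] mean [ 0.4725 -0.4224] size 19.3 90.4 z 0.0165 yaw -0.087 shoulder [ 0.5192 -0.4265]

handle mid [ 0.4672 -0.1949] mean [ 0.4658 -0.1953] size 88.7 18.8 z 0.0165 yaw 0.134 shoulder [ 0.5112 -0.1891]
handle mid [ 0.4864 -0.2668] mean [ 0.4848 -0.2673] size 20.4 88.8 z 0.0164 yaw -0.088 shoulder [ 0.5306 -0.2713]
```

Emit:
servo_tool(deltas=[[[0.035,0.005,-0.03,0.13],[0.069,0.0105,-0.06,0.267],[0.069,0.0105,-0.1,0.267],[0.069,0.0105,-0.14,0.267],[0.069,0.0105,-0.17,0.267]]], claw=0.04)

```text
t: 15.1
eef_pos: [0.4876, -0.1951, 0.0706]
tcp_rot: [-0.067, 0.998, 0.0, -0.001]
ft_force: [0.7, 0.2, 0.6]
opening: 0.466
grasp_force: 0.0
```

Emit:
servo_tool(deltas=[[[0,0,0,0],[0,0,-0.01,0],[0,0,-0.02,0],[0,0,-0.03,0],[0,0,-0.03,0]]])

```text
t: 15.6
eef_pos: [0.4878, -0.1959, 0.0425]
tcp_rot: [-0.067, 0.998, 0.0, -0.0]
ft_force: [-1.0, -0.2, -0.1]
opening: 0.465
grasp_force: 0.0
```

Emit:
servo_tool(deltas=[[[0,0,-0.012,0],[0,0,-0.02,0],[0,0,-0.0245,0],[0,0,-0.0245,0],[0,0,-0.0245,0]]])

```text
t: 16.1
eef_pos: [0.4882, -0.196, 0.0187]
tcp_rot: [-0.067, 0.998, 0.0, -0.0]
ft_force: [-0.3, -1.2, -1.7]
opening: 0.468
grasp_force: 0.0
```

Emit:
servo_tool(deltas=[[[0,0,0,0],[0,0,0,0],[0,0,0,0],[0,0,0,0],[0,0,0,0]]], claw=0.005)

```text
t: 16.6
eef_pos: [0.4886, -0.1962, 0.0193]
tcp_rot: [-0.067, 0.998, -0.0, 0.0]
ft_force: [-0.8, 0.4, 5.6]
opening: 0.168
grasp_force: 60.7
```

Emit:
servo_tool(deltas=[[[0,0,0,0],[0,0,0.015,0],[0,0,0.03,0],[0,0,0.045,0],[0,0,0.06,0]]])

```text
t: 17.1
eef_pos: [0.4879, -0.1959, 0.0788]
tcp_rot: [-0.067, 0.998, 0.0, -0.0]
ft_force: [0.2, -1.6, -1.2]
opening: 0.162
grasp_force: 59.9
```

```bash
cat > strips.py <<'E'
from h import *
c0=np.array([.6223,.0024]); Rz=np.array([[.9904,.1382],[-.1382,.9904]])
def prof(n,rx,h=.0705):
    im=ld(n); g=cv2.cvtColor(im['color'],cv2.COLOR_RGB2GRAY); y=np.arange(-.115,.116,.0005)
    P=c0+np.stack([np.full_like(y,rx),y],-1)@Rz.T; P=np.c_[P,np.full(len(P),h)]
    q=(P-im['o'])@im['R']; u=im['cx']-im['fx']*q[:,0]/q[:,2]; v=im['cy']+im['fy']*q[:,1]/q[:,2]
    ok=(u>1)&(u<510)&(v>1)&(v<382); I=cv2.remap(g,u.astype(np.float32)[:,None],v.astype(np.float32)[:,None],1)[:,0].astype(float); I[~ok]=np.nan
    d=np.diff(I); d=np.convolve(d,np.ones(5),'same'); e=[(round(y[i]*1000,1),int(d[i])) for i in range(3,len(d)-3) if abs(d[i])>25 and abs(d[i])==np.nanmax(abs(d[i-6:i+7]))]
    print(n,rx,e)
for n in ['side0','side1','wrist4','wrist3','scene1']:
    for rx in [-.01,.01]: prof(n,rx)
E
python3 strips.py
```

```text
side0 -0.01 [(np.float64(-61.5), 30), (np.float64(-59.5), 30), (np.float64(-43.5), -29), (np.float64(-40.0), -30), (np.float64(-6.0), 27), (np.float64(64.5), -31)]
side0 0.01 [(np.float64(-99.0), -33), (np.float64(-98.5), -33), (np.float64(-97.5), -33), (np.float64(-97.0), -33), (np.float64(-63.5), 27), (np.float64(-8.0), 26), (np.float64(-6.5), 26), (np.float64(7.5), -28), (np.float64(9.5), -28)]
side1 -0.01 [(np.float64(-62.5), 26), (np.float64(-61.5), 26), (np.float64(-60.5), 26), (np.float64(-59.5), 26), (np.float64(-40.0), -26), (np.float64(63.0), -30), (np.float64(63.5), -30), (np.float64(64.5), -30)]
side1 0.01 [(np.float64(-98.0), -30), (np.float64(-97.5), -30), (np.float64(-96.5), -30)]
wrist4 -0.01 [(np.float64(-94.0), 79), (np.float64(-83.0), -61), (np.float64(-82.5), -61), (np.float64(-50.0), 81), (np.float64(-45.5), -116), (np.float64(-9.5), 98), (np.float64(8.5), -100), (np.float64(9.0), -100), (np.float64(44.5), 115)]
wrist4 0.01 [(np.float64(-9.0), 109), (np.float64(-5.5), -112), (np.float64(45.0), 116), (np.float64(62.5), -119)]
wrist3 -0.01 [(np.float64(-104.0), 107
[... 170 characters left out ...]
.5), 56)]
wrist3 0.01 [(np.float64(-104.5), 118), (np.float64(-98.5), -70), (np.float64(-86.0), -58), (np.float64(-79.0), 73), (np.float64(-78.5), 73), (np.float64(-63.0), 34), (np.float64(-27.5), -48), (np.float64(-22.5), -47), (np.float64(-22.0), -47), (np.float64(0.0), 40), (np.float64(4.0), 39), (np.float64(11.0), 40), (np.float64(46.5), -45), (np.float64(57.5), -84), (np.float64(67.5), 58), (np.float64(81.0), -37), (np.float64(99.0), 108), (np.float64(105.0), -63)]
scene1 -0.01 [(np.float64(88.5), -34), (np.float64(89.0), -34), (np.float64(89.5), -34), (np.float64(98.5), 51), (np.float64(107.5), -30), (np.float64(108.0), -30)]
scene1 0.01 [(np.float64(99.0), 43), (np.float64(99.5), 43)]
```

Emit:
servo_tool(deltas=[[[-0.01,0,0.035,-0.05],[-0.01,0.03,0.06,-0.12],[-0.01,0.08,0.06,-0.2],[-0.005,0.13,0.06,-0.273],[0,0.17,0.06,-0.273]]])

```text
t: 17.6
eef_pos: [0.4878, -0.0241, 0.1387]
tcp_rot: [0.071, 0.998, 0.0, 0.0]
ft_force: [0.5, 0.0, -1.4]
opening: 0.165
grasp_force: 59.9
```

Emit:
servo_tool(deltas=[[[0.005,0.04,0,0],[0.008,0.08,0,0],[0.012,0.11,0,0],[0.012,0.127,0,0],[0.012,0.127,0,0]]])

```text
t: 18.1
eef_pos: [0.4999, 0.1029, 0.1381]
tcp_rot: [0.068, 0.998, 0.0, -0.0]
ft_force: [0.1, -0.9, -1.3]
opening: 0.166
grasp_force: 59.9
```

Emit:
servo_tool(deltas=[[[0,0,-0.02,0],[0,0,-0.05,0],[0,0,-0.07,0],[0,0,-0.07,0],[0,0,-0.07,0]]])

```text
t: 18.6
eef_pos: [0.5, 0.1003, 0.0688]
tcp_rot: [0.07, 0.998, -0.0, -0.0]
ft_force: [-0.0, -0.4, -1.0]
opening: 0.167
grasp_force: 59.9
```

Emit:
servo_tool(deltas=[[[0,0,0,0],[0,0,0,0],[0,0,0,0],[0,0,0,0],[0,0,0,0]]])

```text
t: 19.1
eef_pos: [0.5004, 0.101, 0.069]
tcp_rot: [0.07, 0.998, 0.0, 0.0]
ft_force: [-0.6, -0.7, -1.3]
opening: 0.163
grasp_force: 59.9
```

Run:
```python
from h import *
s=get_state(); print(s['eef_pos'],R.from_quat(s['tcp_rot']).as_matrix().round(4).tolist(),s['opening'])
im=cam('side'); c=cloud(im)
q=c.reshape(-1,3); 
m=(c[...,0]>.45)&(c[...,0]<.57)&(c[...,1]>.05)&(c[...,1]<.14)&(c[...,2]>.03)&(c[...,2]<.062)
p=c[m]
if len(p):
  print(len(p))
  for x in np.arange(.45,.57,.01):
    b=p[abs(p[:,0]-x)<.005]
    if len(b): print(round(x,3),b[:,2].min().round(4),b[:,2].max().round(4),np.median(b[:,1]).round(4))
cv2.imwrite('pics/ins.png',np.hstack([crop(im,(.54,.09,.05),50),crop(cam('scene'),(.54,.09,.05),50)]))
```

```text
[0.50036643 0.10102062 0.06902652] [[-0.9902, 0.1393, 0.0005], [0.1393, 0.9902, 0.0001], [-0.0004, 0.0001, -1.0]] 0.16260456388443412
87
0.45 0.0548 0.0596 0.1028
0.46 0.0559 0.061 0.0987
0.47 0.0581 0.0603 0.0987
0.48 0.0553 0.0619 0.0963
0.49 0.0533 0.0597 0.0974
0.51 0.0586 0.0618 0.0903
0.52 0.053 0.0611 0.0904
0.53 0.0552 0.0601 0.0949
0.54 0.0558 0.061 0.0922
0.55 0.0536 0.0618 0.0921
0.56 0.0567 0.0613 0.0873
```

View pics/ins.png

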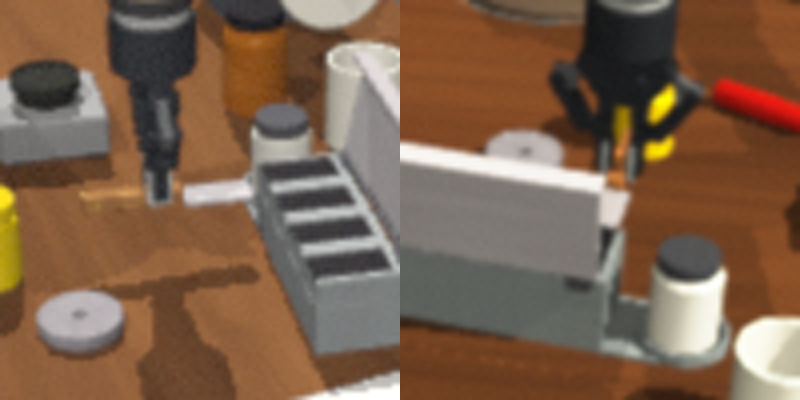

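The paddle is level, lined up in front of the +y slot (side crop 230,190), and the jar stands in its seat (scene crop 690,290). Next: down to slot height and slide in.

Emit:
servo_tool(deltas=[[[0,0,-0.005,0],[0,0,-0.0102,0],[0,0,-0.0102,0],[0.01,-0.0014,-0.0102,0],[0.02,-0.0028,-0.0102,0]]])

```text
t: 19.7
eef_pos: [0.5212, 0.0982, 0.0587]
tcp_rot: [0.07, 0.998, 0.0, 0.0]
ft_force: [0.2, 0.4, -0.9]
opening: 0.165
grasp_force: 59.9
```

Emit:
servo_tool(deltas=[[[0.01,-0.0014,0,0],[0.02,-0.0028,0,0],[0.03,-0.0042,0,0],[0.04,-0.0056,0,0],[0.048,-0.0067,0,0]]])

```text
t: 20.2
eef_pos: [0.5693, 0.0913, 0.0584]
tcp_rot: [0.07, 0.998, -0.0, 0.0]
ft_force: [-0.6, -0.0, -0.8]
opening: 0.165
grasp_force: 59.9
```

Emit:
servo_tool(deltas=[[[0.003,-0.0004,0,0],[0.006,-0.0008,0,0],[0.008,-0.001,0,0],[0.008,-0.001,0,0],[0.008,-0.001,0,0]]])

```text
t: 20.7
eef_pos: [0.5735, 0.0907, 0.058]
tcp_rot: [0.07, 0.998, 0.0, -0.003]
ft_force: [-7.5, 1.1, 1.8]
opening: 0.161
grasp_force: 60.4
```

Emit:
servo_tool(deltas=[[[0,0,-0.001,0],[0,0,-0.001,0],[0,0,-0.001,0],[0,0,-0.001,0],[0,0,-0.001,0]]], claw=0.035)

```text
t: 21.2
eef_pos: [0.5765, 0.0905, 0.0577]
tcp_rot: [0.07, 0.998, 0.0, 0.0]
ft_force: [-0.5, -0.1, 0.3]
opening: 0.407
grasp_force: 0.0
```

Emit:
servo_tool(deltas=[[[0,0,0.02,0],[0,0,0.06,0],[0,-0.02,0.1,0],[-0.03,-0.06,0.14,0],[-0.06,-0.1,0.18,0]]])

```text
t: 21.7
eef_pos: [0.5292, 0.0074, 0.2214]
tcp_rot: [0.069, 0.998, -0.0, 0.0]
ft_force: [0.1, -0.2, -0.1]
opening: 0.411
grasp_force: 0.0
```

Emit:
servo_tool(deltas=[[[-0.02,-0.045,0.005,0],[-0.04,-0.09,0.005,0],[-0.06,-0.135,0.005,0],[-0.08,-0.18,0.005,0],[-0.09,-0.22,0.005,0]]])

```text
t: 22.2
eef_pos: [0.4378, -0.2138, 0.2256]
tcp_rot: [0.07, 0.998, -0.0, 0.0]
ft_force: [0.9, -0.1, -0.9]
opening: 0.407
grasp_force: 0.0
```

Emit:
servo_tool(deltas=[[[0,-0.01,0,0],[0,-0.03,0,0],[0,-0.03,0,0],[0,-0.03,0,0],[0,-0.03,0,0]]])

```text
t: 22.7
eef_pos: [0.4396, -0.2411, 0.225]
tcp_rot: [0.069, 0.998, 0.0, -0.0]
ft_force: [0.4, 1.2, -1.3]
opening: 0.409
grasp_force: 0.0
```

```bash
cat > look.py <<'E'
from pad import *
s=get_state(); print(s['t'],s['eef_pos'].round(4),'yaw',round(-2*s['tcp_rot'][0],4))
for mu,a,t0,t1 in paddles(cam('wrist')):
    d=np.array([np.cos(a),np.sin(a)]); L=t1-t0; mid=mu+d*(t0+t1)/2; g=mid+d*.023
    print('  len',round(L,4),'grasp TCP',g.round(4),'delta',(g-s['eef_pos'][:2]).round(4),'spin',round(a+2*s['tcp_rot'][0],3),'then spin to rack',round(-.1386-a,3))
# loaded handles via side cam, in rack frame
im=cam('side'); c=cloud(im); hsv=cv2.cvtColor(im['color'],cv2.COLOR_RGB2HSV)
q=c.copy(); d=q[...,:2]-[.6223,.0024]; r=np.stack([.9904*d[...,0]-.1382*d[...,1],.1382*d[...,0]+.9904*d[...,1]],-1)
for sy in [.081,.027,-.027,-.081]:
    m=(abs(r[...,1]-sy)<.02)&(r[...,0]<-.03)&(r[...,0]>-.16)&(q[...,2]>.035)&(q[...,2]<.065)&(hsv[...,0]<22)&(hsv[...,1]>90)
    if m.sum()>20: e=r[m]; print('slot',sy,m.sum(),'x',np.percentile(e[:,0],[2,98]).round(4),'y',np.median(e[:,1]).round(4),'z',np.percentile(q[m][:,2],[3,97]).round(4),'slope',np.polyfit(e[:,0],e[:,1],1)[0].round(3))
E
python3 look.py
```

```text
22.7 [ 0.4396 -0.2411  0.225 ] yaw -0.1387
handle mid [ 0.4653 -0.3561] mean [ 0.4636 -0.3565] size 89.4 18.0 z 0.0166 yaw 0.122 shoulder [ 0.5097 -0.3509]
handle mid [ 0.4845 -0.2707] mean [ 0.4828 -0.2705] size 15.5 90.6 z 0.0167 yaw -0.087 shoulder [ 0.5296 -0.2746]
handle mid [ 0.4743 -0.4226] mean [ 0.4727 -0.4227] size 18.9 90.4 z 0.0166 yaw -0.086 shoulder [ 0.5193 -0.4268]
  len 0.0895 grasp TCP [ 0.4882 -0.3535] delta [ 0.0486 -0.1124] spin 0.261 then spin to rack -0.261
  len 0.0906 grasp TCP [ 0.5074 -0.2727] delta [ 0.0678 -0.0316] spin 0.051 then spin to rack -0.051
  len 0.0905 grasp TCP [ 0.4971 -0.4248] delta [ 0.0575 -0.1838] spin 0.052 then spin to rack -0.052
slot 0.081 47 x [-0.1269 -0.0982] y 0.0753 z [0.0426 0.0575] slope 0.041
```

Emit:
servo_tool(deltas=[[[0.035,-0.016,-0.03,0.051],[0.068,-0.0316,-0.06,0.051],[0.068,-0.0316,-0.1,0.051],[0.068,-0.0316,-0.14,0.051],[0.068,-0.0316,-0.17,0.051]]], claw=0.04)

```text
t: 23.3
eef_pos: [0.5069, -0.2723, 0.0522]
tcp_rot: [0.044, 0.999, 0.001, -0.001]
ft_force: [-0.0, 0.4, -1.0]
opening: 0.472
grasp_force: 0.0
```

Emit:
servo_tool(deltas=[[[0,0,0,0],[0,0,-0.012,0],[0,0,-0.024,0],[0,0,-0.033,0],[0,0,-0.036,0]]])

```text
t: 23.8
eef_pos: [0.5073, -0.2735, 0.0186]
tcp_rot: [0.044, 0.999, 0.0, -0.0]
ft_force: [-0.4, 1.1, -0.1]
opening: 0.466
grasp_force: 0.0
```

Emit:
servo_tool(deltas=[[[0,0,0,0],[0,0,0,0],[0,0,0,0],[0,0,0,0],[0,0,0,0]]], claw=0.005)

```text
t: 24.3
eef_pos: [0.5077, -0.2738, 0.0197]
tcp_rot: [0.044, 0.999, -0.0, 0.0]
ft_force: [-0.3, 0.5, 4.4]
opening: 0.165
grasp_force: 60.9
```

Emit:
servo_tool(deltas=[[[0,0,0,0],[0,0,0.015,0],[0,0,0.03,0],[0,0,0.06,0],[0,0,0.09,0]]])

```text
t: 24.8
eef_pos: [0.5066, -0.2732, 0.1088]
tcp_rot: [0.044, 0.999, 0.001, -0.001]
ft_force: [-0.6, -0.6, -1.1]
opening: 0.162
grasp_force: 60.3
```

Emit:
servo_tool(deltas=[[[-0.008,0.04,0.02,-0.03],[-0.0145,0.085,0.02,-0.052],[-0.0145,0.13,0.02,-0.052],[-0.0145,0.175,0.02,-0.052],[-0.0145,0.22,0.02,-0.052]]])

```text
t: 25.3
eef_pos: [0.4923, -0.052, 0.1287]
tcp_rot: [0.071, 0.998, 0.0, -0.0]
ft_force: [1.2, 0.6, -1.5]
opening: 0.166
grasp_force: 60.3
```

Emit:
servo_tool(deltas=[[[0,0.04,0,0],[0,0.08,0,0],[0,0.101,0,0],[0,0.101,-0.02,0],[0,0.101,-0.05,0]]])

```text
t: 25.8
eef_pos: [0.4941, 0.0486, 0.0797]
tcp_rot: [0.069, 0.998, 0.0, 0.002]
ft_force: [0.3, 0.2, -1.3]
opening: 0.164
grasp_force: 60.3
```

Emit:
servo_tool(deltas=[[[0,0,-0.01,0],[0,0,-0.02,0],[0,0,-0.02,0],[0,0,-0.02,0],[0,0,-0.02,0]]])

```text
t: 26.3
eef_pos: [0.4936, 0.0473, 0.06]
tcp_rot: [0.071, 0.998, 0.0, 0.001]
ft_force: [0.4, 0.3, -1.0]
opening: 0.161
grasp_force: 60.3
```

Emit:
servo_tool(deltas=[[[0,0,-0.001,0],[0.01,-0.0014,-0.001,0],[0.02,-0.0028,-0.001,0],[0.03,-0.0042,-0.001,0],[0.04,-0.0056,-0.001,0]]])

```text
t: 26.8
eef_pos: [0.5341, 0.0416, 0.058]
tcp_rot: [0.07, 0.998, -0.0, 0.0]
ft_force: [0.6, -0.2, -0.0]
opening: 0.163
grasp_force: 60.3
```

Emit:
servo_tool(deltas=[[[0.01,-0.0014,0,0],[0.02,-0.0028,0,0],[0.028,-0.0039,0,0],[0.028,-0.0039,0,0],[0.028,-0.0039,0,0]]])

```text
t: 27.3
eef_pos: [0.5607, 0.0379, 0.0578]
tcp_rot: [0.07, 0.998, -0.0, -0.0]
ft_force: [-0.6, -0.2, -0.9]
opening: 0.163
grasp_force: 60.3
```

Emit:
servo_tool(deltas=[[[0.003,-0.0004,0,0],[0.006,-0.0008,0,0],[0.008,-0.001,0,0],[0.008,-0.001,0,0],[0.008,-0.001,0,0]]])

```text
t: 27.8
eef_pos: [0.5659, 0.0372, 0.0576]
tcp_rot: [0.07, 0.998, 0.0, -0.003]
ft_force: [-8.6, 1.6, 4.2]
opening: 0.165
grasp_force: 60.9
```

Emit:
servo_tool(deltas=[[[0,0,-0.001,0],[0,0,-0.001,0],[0,0,-0.001,0],[0,0,-0.001,0],[0,0,-0.001,0]]], claw=0.035)

```text
t: 28.3
eef_pos: [0.5691, 0.0369, 0.0572]
tcp_rot: [0.07, 0.998, 0.0, 0.0]
ft_force: [-0.5, -0.2, -0.2]
opening: 0.41
grasp_force: 0.0
```

Emit:
servo_tool(deltas=[[[0,0,0.02,0],[0,0,0.06,0],[0,-0.02,0.1,0],[-0.03,-0.06,0.14,0],[-0.06,-0.1,0.17,0]]])

```text
t: 28.8
eef_pos: [0.5204, -0.0486, 0.2169]
tcp_rot: [0.069, 0.998, -0.0, 0.001]
ft_force: [1.0, -1.1, 0.3]
opening: 0.407
grasp_force: 0.0
```

Emit:
servo_tool(deltas=[[[-0.02,-0.045,0,0],[-0.04,-0.09,0,0],[-0.06,-0.135,0,0],[-0.08,-0.18,0,0],[-0.08,-0.22,0,0]]])

```text
t: 29.3
eef_pos: [0.438, -0.2699, 0.2159]
tcp_rot: [0.071, 0.997, -0.0, 0.0]
ft_force: [0.9, -0.4, -0.3]
opening: 0.41
grasp_force: 0.0
```

Emit:
servo_tool(deltas=[[[0,-0.01,0,0],[0,-0.02,0,0],[0,-0.02,0,0],[0,-0.02,0,0],[0,-0.02,0,0]]])

```text
t: 29.8
eef_pos: [0.4405, -0.2869, 0.2151]
tcp_rot: [0.069, 0.998, 0.0, -0.0]
ft_force: [0.1, 0.4, -0.6]
opening: 0.412
grasp_force: 0.0
```

```bash
python3 look.py
```

```text
29.8 [ 0.4405 -0.2869  0.2151] yaw -0.139
handle mid [ 0.4651 -0.357 ] mean [ 0.4633 -0.3572] size 89.6 17.1 z 0.0167 yaw 0.122 shoulder [ 0.5096 -0.3515]
handle mid [ 0.4742 -0.4233] mean [ 0.4723 -0.4233] size 17.8 90.6 z 0.0166 yaw -0.089 shoulder [ 0.5193 -0.4275]
  len 0.0896 grasp TCP [ 0.4879 -0.3542] delta [ 0.0474 -0.0673] spin 0.261 then spin to rack -0.261
  len 0.0906 grasp TCP [ 0.4971 -0.4255] delta [ 0.0566 -0.1386] spin 0.05 then spin to rack -0.05
slot 0.081 71 x [-0.1274 -0.0789] y 0.0754 z [0.0431 0.0583] slope 0.001
slot 0.027 71 x [-0.1271 -0.085 ] y 0.0212 z [0.0438 0.0585] slope 0.031
```

Emit:
servo_tool(deltas=[[[0.024,-0.034,-0.03,0.13],[0.0474,-0.0673,-0.06,0.261],[0.0474,-0.0673,-0.1,0.261],[0.0474,-0.0673,-0.14,0.261],[0.0474,-0.0673,-0.16,0.261]]], claw=0.04)

```text
t: 30.4
eef_pos: [0.4862, -0.3537, 0.051]
tcp_rot: [-0.06, 0.998, 0.002, -0.002]
ft_force: [0.6, 0.5, -0.6]
opening: 0.468
grasp_force: 0.0
```

Emit:
servo_tool(deltas=[[[0,0,0,0],[0,0,-0.012,0],[0,0,-0.024,0],[0,0,-0.033,0],[0,0,-0.0365,0]]])

```text
t: 30.9
eef_pos: [0.4874, -0.3551, 0.0179]
tcp_rot: [-0.06, 0.998, 0.0, -0.0]
ft_force: [0.3, 0.9, 0.8]
opening: 0.466
grasp_force: 0.0
```

Emit:
servo_tool(deltas=[[[0,0,0,0],[0,0,0,0],[0,0,0,0],[0,0,0,0],[0,0,0,0]]], claw=0.005)

```text
t: 31.4
eef_pos: [0.4878, -0.3556, 0.0191]
tcp_rot: [-0.06, 0.998, -0.0, 0.0]
ft_force: [-0.5, -0.7, 2.7]
opening: 0.164
grasp_force: 61.1
```

Emit:
servo_tool(deltas=[[[0,0,0,0],[0,0,0.015,0],[0,0,0.03,0],[0,0,0.06,0],[0,0,0.09,0]]])

```text
t: 31.9
eef_pos: [0.4869, -0.3549, 0.1085]
tcp_rot: [-0.06, 0.998, 0.001, -0.001]
ft_force: [0.5, 0.1, -0.8]
opening: 0.165
grasp_force: 60.7
```

Emit:
servo_tool(deltas=[[[-0.002,0.04,0.02,-0.06],[-0.002,0.085,0.02,-0.13],[-0.002,0.13,0.02,-0.2],[-0.002,0.175,0.02,-0.261],[-0.002,0.22,0.02,-0.261]]])

```text
t: 32.4
eef_pos: [0.485, -0.1337, 0.1284]
tcp_rot: [0.071, 0.997, 0.0, -0.0]
ft_force: [1.1, -0.1, 0.2]
opening: 0.162
grasp_force: 60.7
```

Emit:
servo_tool(deltas=[[[0,0.045,0,0],[0,0.09,0,0],[0,0.13,0,0],[0,0.13,-0.02,0],[0,0.13,-0.05,0]]])

```text
t: 32.9
eef_pos: [0.4869, -0.0038, 0.0795]
tcp_rot: [0.069, 0.998, 0.0, 0.002]
ft_force: [-0.0, -0.6, -1.5]
opening: 0.165
grasp_force: 60.7
```

Emit:
servo_tool(deltas=[[[0,0,-0.01,0],[0,0,-0.02,0],[0,0,-0.02,0],[0,0,-0.02,0],[0,0,-0.02,0]]])

```text
t: 33.4
eef_pos: [0.4863, -0.0057, 0.0596]
tcp_rot: [0.071, 0.998, 0.0, 0.001]
ft_force: [0.0, 0.1, -1.5]
opening: 0.164
grasp_force: 60.7
```

Emit:
servo_tool(deltas=[[[0,0,-0.001,0],[0.01,-0.0014,-0.001,0],[0.02,-0.0028,-0.001,0],[0.03,-0.0042,-0.001,0],[0.04,-0.0056,-0.001,0]]])

```text
t: 33.9
eef_pos: [0.5268, -0.0111, 0.0576]
tcp_rot: [0.07, 0.998, 0.0, 0.0]
ft_force: [-0.4, -0.5, -0.8]
opening: 0.166
grasp_force: 60.7
```

Emit:
servo_tool(deltas=[[[0.01,-0.0014,0,0],[0.02,-0.0028,0,0],[0.028,-0.0039,0,0],[0.028,-0.0039,0,0],[0.028,-0.0039,0,0]]])

```text
t: 34.4
eef_pos: [0.5534, -0.0149, 0.0573]
tcp_rot: [0.07, 0.998, -0.0, -0.0]
ft_force: [0.5, -0.6, -1.8]
opening: 0.162
grasp_force: 60.7
```

Emit:
servo_tool(deltas=[[[0.003,-0.0004,0,0],[0.006,-0.0008,0,0],[0.008,-0.001,0,0],[0.008,-0.001,0,0],[0.008,-0.001,0,0]]])

```text
t: 34.9
eef_pos: [0.5585, -0.0155, 0.0571]
tcp_rot: [0.07, 0.998, 0.0, -0.003]
ft_force: [-8.9, 1.4, 3.1]
opening: 0.165
grasp_force: 61.3
```

Emit:
servo_tool(deltas=[[[0,0,-0.001,0],[0,0,-0.001,0],[0,0,-0.001,0],[0,0,-0.001,0],[0,0,-0.001,0]]], claw=0.035)

```text
t: 35.4
eef_pos: [0.5618, -0.0159, 0.0567]
tcp_rot: [0.07, 0.998, 0.0, 0.0]
ft_force: [0.3, 0.2, -0.3]
opening: 0.411
grasp_force: 0.0
```

Emit:
servo_tool(deltas=[[[0,0,0.02,0],[0,0,0.06,0],[0,-0.02,0.1,0],[-0.03,-0.06,0.14,0],[-0.06,-0.1,0.17,0]]])

```text
t: 35.9
eef_pos: [0.5131, -0.1013, 0.2166]
tcp_rot: [0.069, 0.998, -0.0, 0.001]
ft_force: [0.1, -1.2, 0.6]
opening: 0.41
grasp_force: 0.0
```

Emit:
servo_tool(deltas=[[[-0.02,-0.045,0,0],[-0.04,-0.09,0,0],[-0.06,-0.135,0,0],[-0.08,-0.18,0,0],[-0.08,-0.22,0,0]]])

```text
t: 36.4
eef_pos: [0.4306, -0.3228, 0.2155]
tcp_rot: [0.071, 0.997, -0.0, 0.0]
ft_force: [0.3, -0.0, 0.5]
opening: 0.412
grasp_force: 0.0
```

Emit:
servo_tool(deltas=[[[0,-0.02,0,0],[0,-0.04,0,0],[0,-0.04,0,0],[0,-0.04,0,0],[0,-0.04,0,0]]])

```text
t: 36.9
eef_pos: [0.4332, -0.3597, 0.2146]
tcp_rot: [0.07, 0.998, 0.0, -0.0]
ft_force: [-1.1, 0.4, 0.2]
opening: 0.41
grasp_force: 0.0
```

```bash
python3 look.py
```

```text
36.9 [ 0.4332 -0.3597  0.2146] yaw -0.1391
handle mid [ 0.474  -0.4246] mean [ 0.4714 -0.4245] size 16.6 90.6 z 0.0167 yaw -0.089 shoulder [ 0.5191 -0.4287]
  len 0.0906 grasp TCP [ 0.4969 -0.4267] delta [ 0.0637 -0.0671] spin 0.05 then spin to rack -0.049
slot 0.081 100 x [-0.1273 -0.0601] y 0.0751 z [0.0417 0.0587] slope -0.003
slot 0.027 92 x [-0.127  -0.0703] y 0.0216 z [0.0436 0.0586] slope 0.019
slot -0.027 86 x [-0.1267 -0.0768] y -0.0313 z [0.0426 0.0583] slope -0.004
```

Emit:
servo_tool(deltas=[[[0.032,-0.034,-0.03,0.05],[0.0637,-0.067,-0.06,0.05],[0.0637,-0.067,-0.1,0.05],[0.0637,-0.067,-0.14,0.05],[0.0637,-0.067,-0.16,0.05]]], claw=0.04)

```text
t: 37.5
eef_pos: [0.4955, -0.4258, 0.0502]
tcp_rot: [0.045, 0.999, 0.002, -0.002]
ft_force: [-0.2, -0.6, -0.5]
opening: 0.467
grasp_force: 0.0
```

Emit:
servo_tool(deltas=[[[0,0,0,0],[0,0,-0.012,0],[0,0,-0.024,0],[0,0,-0.033,0],[0,0,-0.036,0]]])

```text
t: 38.0
eef_pos: [0.4963, -0.4276, 0.018]
tcp_rot: [0.045, 0.999, 0.0, -0.0]
ft_force: [-0.9, -0.1, -0.2]
opening: 0.47
grasp_force: 0.0
```

Emit:
servo_tool(deltas=[[[0,0,0,0],[0,0,0,0],[0,0,0,0],[0,0,0,0],[0,0,0,0]]], claw=0.005)

```text
t: 38.5
eef_pos: [0.4967, -0.4282, 0.0192]
tcp_rot: [0.045, 0.999, -0.0, 0.0]
ft_force: [-0.6, -0.4, 2.3]
opening: 0.165
grasp_force: 61.3
```

Emit:
servo_tool(deltas=[[[0,0,0,0],[0,0,0.015,0],[0,0,0.03,0],[0,0,0.06,0],[0,0,0.09,0]]])

```text
t: 39.0
eef_pos: [0.4963, -0.4276, 0.1104]
tcp_rot: [0.045, 0.999, 0.0, -0.0]
ft_force: [0.6, -0.5, -1.3]
opening: 0.166
grasp_force: 60.9
```

Emit:
servo_tool(deltas=[[[-0.01,0.04,0.02,-0.03],[-0.0186,0.085,0.02,-0.049],[-0.0186,0.13,0.02,-0.049],[-0.0186,0.175,0.02,-0.049],[-0.0186,0.22,0.02,-0.049]]])

```text
t: 39.5
eef_pos: [0.4779, -0.2064, 0.1303]
tcp_rot: [0.07, 0.998, -0.0, 0.001]
ft_force: [0.9, 0.7, -1.0]
opening: 0.166
grasp_force: 60.9
```

Emit:
servo_tool(deltas=[[[0,0.045,0,0],[0,0.09,0,0],[0,0.135,0,0],[0,0.149,-0.02,0],[0,0.149,-0.05,0]]])

```text
t: 40.0
eef_pos: [0.4799, -0.0567, 0.0814]
tcp_rot: [0.068, 0.998, 0.0, 0.003]
ft_force: [0.8, -1.0, -1.1]
opening: 0.164
grasp_force: 60.9
```

Emit:
servo_tool(deltas=[[[0,0,-0.01,0],[0,0,-0.02,0],[0,0,-0.02,0],[0,0,-0.02,0],[0,0,-0.02,0]]])

```text
t: 40.5
eef_pos: [0.4787, -0.0594, 0.0597]
tcp_rot: [0.07, 0.998, -0.0, 0.001]
ft_force: [-0.7, -0.2, -1.4]
opening: 0.163
grasp_force: 60.9
```

Emit:
servo_tool(deltas=[[[0,0,-0.001,0],[0.01,-0.0014,-0.001,0],[0.02,-0.0028,-0.001,0],[0.03,-0.0042,-0.001,0],[0.04,-0.0056,-0.001,0]]])

```text
t: 41.0
eef_pos: [0.5191, -0.0646, 0.0576]
tcp_rot: [0.07, 0.998, 0.0, 0.0]
ft_force: [-0.1, 0.4, -1.2]
opening: 0.166
grasp_force: 60.9
```

Emit:
servo_tool(deltas=[[[0.01,-0.0014,0,0],[0.02,-0.0028,0,0],[0.028,-0.0039,0,0],[0.028,-0.0039,0,0],[0.028,-0.0039,0,0]]])

```text
t: 41.5
eef_pos: [0.5457, -0.0683, 0.0574]
tcp_rot: [0.07, 0.998, 0.0, -0.0]
ft_force: [0.3, -0.2, -0.7]
opening: 0.164
grasp_force: 60.9
```

Emit:
servo_tool(deltas=[[[0.003,-0.0004,0,0],[0.006,-0.0008,0,0],[0.008,-0.001,0,0],[0.008,-0.001,0,0],[0.008,-0.001,0,0]]])

```text
t: 42.0
eef_pos: [0.5505, -0.0689, 0.057]
tcp_rot: [0.07, 0.998, 0.0, -0.003]
ft_force: [-10.0, 1.2, 3.8]
opening: 0.166
grasp_force: 61.6
```

Emit:
servo_tool(deltas=[[[0,0,-0.001,0],[0,0,-0.001,0],[0,0,-0.001,0],[0,0,-0.001,0],[0,0,-0.001,0]]], claw=0.035)

```text
t: 42.5
eef_pos: [0.5542, -0.0694, 0.0568]
tcp_rot: [0.07, 0.998, -0.0, 0.0]
ft_force: [0.5, -0.7, -0.0]
opening: 0.413
grasp_force: 0.0
```

Emit:
servo_tool(deltas=[[[0,0,0.02,0],[0,0,0.06,0],[-0.02,0,0.11,0],[-0.05,0,0.15,0],[-0.1,0,0.19,0]]])

```text
t: 43.0
eef_pos: [0.4679, -0.0694, 0.2378]
tcp_rot: [0.07, 0.998, -0.0, 0.001]
ft_force: [-0.0, -0.2, 1.2]
opening: 0.406
grasp_force: 0.0
```

Emit:
servo_tool(deltas=[[[-0.04,0,0.03,0],[-0.08,0,0.04,0],[-0.1,0.02,0.04,0],[-0.1,0.03,0.04,0],[-0.1,0.03,0.04,0]]], claw=0.0)

```text
t: 43.5
eef_pos: [0.3677, -0.0387, 0.2758]
tcp_rot: [0.069, 0.998, 0.0, 0.001]
ft_force: [0.1, -0.2, -0.1]
opening: -0.002
grasp_force: 0.0
```

```bash
python3 look.py
cat > cover.py <<'E'
from h import *
def cov():
    for n in ['side','scene']:
        im=cam(n); c=cloud(im).reshape(-1,3); c=c[~np.isnan(c[:,0])]; d=c[:,:2]-[.6223,.0024]
        r=np.c_[.9904*d[:,0]-.1382*d[:,1],.1382*d[:,0]+.9904*d[:,1],c[:,2]]
        q=r[(abs(r[:,1])<.07)&(r[:,0]>-.06)&(r[:,0]<.12)&(r[:,2]>.09)&(r[:,2]<.2)]
        if len(q)>20:
            mu=q[:,[0,2]].mean(0); e=np.linalg.svd(q[:,[0,2]]-mu,full_matrices=False)[2][0]; e*=np.sign(e[1]); print(n,len(q),'angle',np.arctan2(e[1],-e[0]).round(3),'mean',mu.round(4),'x',np.percentile(q[:,0],[2,98]).round(4),'z top',np.percentile(q[:,2],98).round(4))
        else: print(n,'no points above .09', len(q))
        q=r[(abs(r[:,1])<.09)&(r[:,0]>-.05)&(r[:,0]<.03)&(r[:,2]>.06)&(r[:,2]<.2)]; print('  top z',np.percentile(q[:,2],[5,50,95]).round(4))
cov()
E
python3 cover.py
python3 - <<'E'
from h import *
im=cam('wrist'); save(im,'wrist5',1.5)
im=cam('side'); c=crop(im,(.6,.03,.05),75,560); cv2.imwrite('pics/side5.png',c)
E
```

```text
43.5 [ 0.3677 -0.0387  0.2758] yaw -0.1381
slot 0.081 125 x [-0.1264 -0.0413] y 0.0748 z [0.0436 0.0586] slope -0.02
slot 0.027 139 x [-0.1269 -0.0385] y 0.0214 z [0.0435 0.0587] slope -0.017
slot -0.027 146 x [-0.1265 -0.0419] y -0.0325 z [0.0428 0.0585] slope -0.011
slot -0.081 159 x [-0.1265 -0.0409] y -0.0858 z [0.0427 0.0585] slope 0.007
side 384 angle 1.678 mean [0.051  0.1359] x [0.0442 0.0623] z top 0.1731
  top z [0.0672 0.0714 0.0742]
scene 989 angle 1.681 mean [0.0578 0.1365] x [0.0492 0.0666] z top 0.171
  top z [0.0675 0.0694 0.0709]
```

View pics/side5.png

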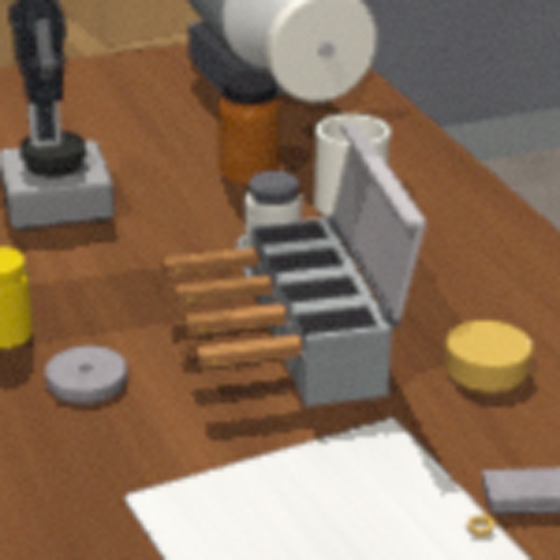

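All four paddles are home (side crop handles ~210-250 px, shoulders at the face), the jar stands in its seat and the cover leans back (375,220), at 1.68 rad. Next I go behind the cover with the fingers shut.

Emit:
servo_tool(deltas=[[[0.045,0.005,0.01,0],[0.09,0.01,0.01,0],[0.135,0.015,0.01,0],[0.18,0.02,0.01,0],[0.225,0.025,0.01,0]]])

```text
t: 44.3
eef_pos: [0.5947, -0.0145, 0.2845]
tcp_rot: [0.07, 0.998, -0.0, -0.0]
ft_force: [-0.3, -0.0, 0.4]
opening: -0.0
grasp_force: 0.0
```

Emit:
servo_tool(deltas=[[[0.045,0,0,0],[0.09,0.002,0,0],[0.128,0.002,0,0],[0.128,0.002,0,0],[0.128,0.002,0,0]]])

```text
t: 44.8
eef_pos: [0.7215, -0.0128, 0.2821]
tcp_rot: [0.07, 0.998, -0.0, -0.002]
ft_force: [-1.4, -0.3, 0.5]
opening: 0.001
grasp_force: 0.0
```

Emit:
servo_tool(deltas=[[[0,0,-0.03,0],[0,0,-0.06,0],[0,0,-0.09,0],[0,0,-0.12,0],[0,0,-0.142,0]]])

```text
t: 45.3
eef_pos: [0.7185, -0.0127, 0.1429]
tcp_rot: [0.07, 0.998, -0.0, -0.0]
ft_force: [-0.0, 0.3, -0.7]
opening: 0.002
grasp_force: 0.0
```

Emit:
servo_tool(deltas=[[[-0.012,0.0017,0,0],[-0.024,0.0034,0,0],[-0.034,0.0048,0,0],[-0.044,0.0062,0,0],[-0.054,0.0076,0,0]]])

```text
t: 45.8
eef_pos: [0.6664, -0.0052, 0.1455]
tcp_rot: [0.07, 0.998, -0.0, 0.002]
ft_force: [4.6, -1.8, 0.7]
opening: -0.001
grasp_force: 2.3
```

Emit:
servo_tool(deltas=[[[-0.008,0.0011,0,0],[-0.016,0.0022,0,0],[-0.024,0.0034,0,0],[-0.032,0.0045,0,0],[-0.04,0.0056,0,0]]])

```text
t: 46.3
eef_pos: [0.6258, 0.0011, 0.1433]
tcp_rot: [0.07, 0.998, 0.0, -0.0]
ft_force: [3.3, -0.0, 0.4]
opening: -0.005
grasp_force: 1.3
```

```bash
python3 cover.py
```

```text
side 362 angle 1.201 mean [-0.0052  0.1456] x [-0.0311  0.0331] z top 0.1973
  top z [0.0694 0.0743 0.184 ]
scene 1267 angle 1.324 mean [0.0103 0.1293] x [-0.0179  0.0367] z top 0.1963
  top z [0.0979 0.1253 0.189 ]
```

Emit:
servo_tool(deltas=[[[-0.006,0.0008,0,0],[-0.012,0.0017,-0.002,0],[-0.017,0.0024,-0.006,0],[-0.021,0.0029,-0.011,0],[-0.024,0.0034,-0.016,0]]])

```text
t: 46.9
eef_pos: [0.6019, 0.0043, 0.1269]
tcp_rot: [0.07, 0.998, 0.0, -0.0]
ft_force: [1.4, -0.3, 1.1]
opening: 0.0
grasp_force: 1.1
```

Emit:
servo_tool(deltas=[[[-0.002,0.0003,-0.006,0],[-0.004,0.0006,-0.012,0],[-0.006,0.0008,-0.018,0],[-0.006,0.0008,-0.024,0],[-0.006,0.0008,-0.028,0]]])

```text
t: 47.4
eef_pos: [0.596, 0.0051, 0.0985]
tcp_rot: [0.07, 0.998, -0.0, -0.001]
ft_force: [-0.7, 0.9, 2.7]
opening: 0.002
grasp_force: 1.1
```

```bash
python3 cover.py
```

```text
side 372 angle 1.641 mean [-0.0332  0.1493] x [-0.0517 -0.0087] z top 0.1975
  top z [0.0823 0.0891 0.1922]
scene 669 angle 1.623 mean [-0.0152  0.1595] x [-0.0339 -0.0042] z top 0.1977
  top z [0.0805 0.0875 0.1914]
```

Emit:
servo_tool(deltas=[[[0,0,-0.002,0],[0,0,-0.004,0],[0,0,-0.006,0],[0,0,-0.007,0],[0,0,-0.007,0]]])

```text
t: 48.0
eef_pos: [0.5966, 0.005, 0.0922]
tcp_rot: [0.07, 0.998, -0.0, 0.0]
ft_force: [-0.1, 0.9, 0.1]
opening: 0.0
grasp_force: 0.0
```

Emit:
servo_tool(deltas=[[[0,0,-0.001,0],[0,0,-0.002,0],[0,0,-0.002,0],[0,0,-0.002,0],[0,0,-0.002,0]]])

```text
t: 48.5
eef_pos: [0.5967, 0.005, 0.092]
tcp_rot: [0.07, 0.998, 0.0, 0.001]
ft_force: [-4.1, 0.8, 9.9]
opening: 0.001
grasp_force: 5.0
```

Emit:
servo_tool(deltas=[[[0,0,-0.001,0],[0,0,-0.001,0],[0,0,-0.001,0],[0,0,-0.001,0],[0,0,-0.001,0]]])

```text
t: 49.0
eef_pos: [0.5967, 0.005, 0.0919]
tcp_rot: [0.07, 0.998, 0.0, 0.001]
ft_force: [-6.2, 0.6, 15.3]
opening: -0.001
grasp_force: 7.8
```

Emit:
servo_tool(deltas=[[[0,0,0.02,0],[0,0,0.06,0],[-0.02,0,0.1,0],[-0.06,0,0.14,0],[-0.1,0,0.18,0]]])

```text
t: 49.5
eef_pos: [0.5051, 0.005, 0.2613]
tcp_rot: [0.07, 0.998, -0.0, 0.0]
ft_force: [-0.0, -0.1, 0.6]
opening: 0.001
grasp_force: 0.0
```

Emit:
servo_tool(deltas=[[[-0.05,0,0.01,0],[-0.1,0,0.02,0],[-0.14,0,0.02,0],[-0.17,0,0.02,0],[-0.17,0,0.02,0]]])

```text
t: 50.0
eef_pos: [0.333, 0.005, 0.2811]
tcp_rot: [0.07, 0.998, 0.0, 0.001]
ft_force: [-0.1, -0.5, 0.4]
opening: -0.0
grasp_force: 0.0
```

Emit:
servo_tool(deltas=[[[0,0,0,0],[0,0,0,0],[0,0,0,0],[0,0,0,0],[0,0,0,0]]])

```text
t: 50.5
eef_pos: [0.3363, 0.005, 0.2798]
tcp_rot: [0.07, 0.998, -0.0, -0.001]
ft_force: [0.1, 1.0, -0.0]
opening: -0.0
grasp_force: 0.0
```

```bash
python3 look.py
python3 - <<'E'
from h import *
ims={n:cam(n) for n in ['side','scene','wrist']}
for n in ['side','scene']:
    c=cloud(ims[n]).reshape(-1,3); c=c[~np.isnan(c[:,0])]; d=c[:,:2]-[.6223,.0024]
    r=np.c_[.9904*d[:,0]-.1382*d[:,1],.1382*d[:,0]+.9904*d[:,1],c[:,2]]
    q=r[(abs(r[:,1])<.09)&(r[:,0]>-.045)&(r[:,0]<.035)&(r[:,2]>.06)&(r[:,2]<.12)]; pf=np.polyfit(q[:,0],q[:,2],1); print(n,len(q),'z med',np.median(q[:,2]).round(4),'tilt',-pf[0].round(4))
    q=c[(np.hypot(c[:,0]-.645,c[:,1]-.164)<.05)&(c[:,2]>.075)&(c[:,2]<.1)]; print('jar cap',((q.min(0)+q.max(0))/2).round(4),q[:,2].max().round(4))
    q=c[(np.hypot(c[:,0]-.465,c[:,1]-.35)<.05)&(c[:,2]>.06)]; print('pad z',np.percentile(q[:,2],[50,95]).round(4))
a=np.hstack([crop(ims['side'],(.6,.03,.05),75,400),crop(ims['scene'],(.6,.08,.05),70,400)]); cv2.imwrite('pics/end.png',a)
E
```

```text
50.5 [0.3363 0.005  0.2798] yaw -0.1397
slot 0.081 113 x [-0.1267 -0.0517] y 0.0753 z [0.0431 0.0588] slope -0.021
slot 0.027 122 x [-0.1264 -0.0513] y 0.0214 z [0.0434 0.0588] slope -0.015
slot -0.027 130 x [-0.1273 -0.0515] y -0.032 z [0.0438 0.0585] slope 0.004
slot -0.081 149 x [-0.1267 -0.0415] y -0.0862 z [0.0434 0.058 ] slope -0.033
side 619 z med 0.0822 tilt 0.0011
jar cap [0.6427 0.1613 0.0823] 0.0888
pad z [0.0707 0.075 ]
scene 760 z med 0.0799 tilt -0.0006
jar cap [0.6486 0.1625 0.0811] 0.0868
pad z [0.068  0.0726]
```

View pics/end.png

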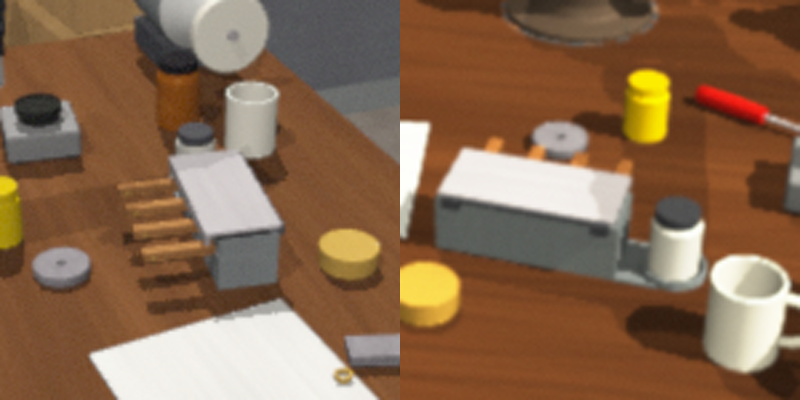

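The cover is level (tilt under 0.002 rad), all four paddles are home, the jar is upright in its seat and the shaker head is up. I'm handing in the job.

```bash
python3 -c "
from plant import *
print(close_job())"
```

```text
the job is handed in; nothing more can be done
None
```

The lapping kit is made up and handed in; the hand-in returned no verdict. The jar was shaken and stands in its seat, all four paddles are fully home in their slots, and the dust cover is closed level.

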